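Clear out a salvaged power supply and lock its cover

ROBOT

A 6-joint arm with a two-finger parallel gripper is mounted at the origin on the work surface. World frame = base frame: x ahead of the robot, y to its left, z up, the work surface at z = 0. Lengths are in m, angles in rad, forces in N, time in s.
With the tool pointing down it reaches from about 0.3 to 0.875 m from the base axis. Payload 4.2 kg.
Tool frame: the origin (TCP) lies midway between the tips of the shut fingers; the grasp point (between the pads) lies 19 mm behind it (env.tcp_to_grasp is the distance from the TCP to the grasp point, in m); z points along the fingers, y is the line along which they close (so a half turn about z gives the same grasp; the last joint's range is limited). The gripper opens to 85 mm and grips with 20 to 120 N. Pads are 22 mm wide; open, the fingers measure 114 mm over their backs; the gripper's body (76 mm by 85 mm) begins 54 mm behind the grasp point. The pads swing forward as they close: fully open they stand 13 mm farther back than shut.
Start: joints at [1.127, 0.32, 1.565, -0, 1.257, -0.02], TCP at [0.236, 0.524, 0.231] pointing down, gripper open.
Joint ranges: [-3.11, 3.11], [-0.84, 2.01], [0.21, 2.61], [-1.34, 4.49], [0.05, 2.63], [-2.56, 2.56]. Speed limits (rad/s): [2.57, 2.57, 3.14, 3.14, 3.14, 3.14].

INTERFACE

Orientations are given as a unit quaternion [x, y, z, w].
In Python, from station import env gives the robot as it stands.
- The arm moves only by the tool carry_out, never from a script. Its argument "deltas" is a list of rows, each an object with "turn": the turn, a rotation vector about the world's x, y, z in degrees, a list of three; "dp": the shift along the world's x, y, z in mm, a list of three; "gripper": the finger opening in mm, from 0 to 85.4. In form: [{"turn": [wx, wy, wz], "dp": [tx, ty, tz], "gripper": gripper}, ...]. A call has exactly 8 rows; each row is the pose to reach, as a shift and turn from the pose commanded when the call began; what a row does not reach only later rows make up. A row lasts 1/10 s, in which the tool goes at most 50 mm and 8.59 degrees, less where a joint would pass 70% of its speed; a pose out of reach is approached as far as the arm can. A call with a gripper value outside its range is refused whole. The fingers move at their own pace and stop on an object; the grip force is fixed at half the most. Time passes only in rows, so rows that repeat a pose let the fingers close, or fill a call up. It gives the time, the measured TCP pose, the force, the opening and the grip force at its end, in the units of the state.
- env.observe(): the state, without advancing time (a new reading comes with each control period).
- env.read_camera(name): name is "side" or "top"; returns the picture (400x640x3 uint8, blue, green, red); there is no depth.
- env.get_calibration(name): a dict with "fx", "fy", "cx", "cy" (pixels), "position" and "rotation" of the camera in the world. Camera axes: x right, y down, z forward; pixel columns grow to the right and rows downward; lengths in m; the calibration is good to about 2 mm. A picture is of the moment at which its call begins. get_calibration takes no time and is no camera call.
- env.job_done(): hands the job in; it is judged then, once.
Trained networks look in the newest picture that a camera, given by its name, has taken for a name from the list of things; names that differ only in an ending like _2 or _b are one class to them, and where a whole thing is asked for, a point or a joint stands for the part that bears it (a point fixed in the world has none). Each returns a list of dicts, best first, with "p" (0 to 1); they miss things now and then, are a little off and sometimes report something else, mostly with a low value. They report only what shows in the picture. A call takes as long as a camera call. They do not tell look-alikes from the thing itself.
- env.find_in(name, camera): "box" ([left, top, right, bottom] in pixels, round what is visible of it).
- env.regions_of(name, camera): "mask" (400x640 bool, what is visible of it) and "box" ([left, top, right, bottom] in pixels, round what is visible of it).
The state is a dict: "time": time; "q": joint angles; "qd": joint speeds; "tau": joint torques, N m; "ee_pos": TCP position; "tool_rot": TCP orientation; "contact_force": force on the tool from outside, world axes, zero at the start; "torque": the same for the moment, N m; "finger_gap": opening from 0.0 (shut) to 1.0 (fully open); "finger_force": force on a finger pad.
Only numpy, scipy, OpenCV 4.12 (cv2) and the standard library are available. Lean on these libraries where they do the work, as an engineer would, in place of code of your own. Each camera call takes 0.05 s, during which the arm holds its last target. There are 200 camera calls.

TASK

Get this salvaged power supply ready to go: put every lump of debris, those in its wiring bay and those on the desk, into the blue rubble tray. Once the bay is clear, shut the grey cover, then lock it by turning the slotted brass lock a quarter turn clockwise with the key until it seats, and stand the key back in its holder. Leave the other things on the desk where they are.

Things in the scene. Friction and masses are not known exactly. Their poses are not given: they have to be found in the camera images.
- brick_bit: broken piece of red brick, a chunky lump about 72 x 48 x 52 mm (its own x, y, z); origin at its centre; the two faces across its y are flat and parallel, 48 mm apart, the rest is irregular
- plaster_bit: broken piece of pale plaster, a chunky lump about 70 x 46 x 50 mm (its own x, y, z); origin at its centre; the two faces across its y are flat and parallel, 46 mm apart, the rest is irregular
- wood_bit: dark wood offcut, a chunky lump about 72 x 44 x 52 mm (its own x, y, z); origin at its centre; the two faces across its y are flat and parallel, 44 mm apart, the rest is irregular
- concrete_bit: grey piece of concrete, a chunky lump about 68 x 48 x 50 mm (its own x, y, z); origin at its centre; the two faces across its y are flat and parallel, 48 mm apart, the rest is irregular
- tile_bit: piece of orange-brown tile block, a chunky lump about 72 x 46 x 52 mm (its own x, y, z); origin at its centre; the two faces across its y are flat and parallel, 46 mm apart, the rest is irregular
- board_bit: offcut of a pale wooden board edge, a chunky lump about 70 x 44 x 50 mm (its own x, y, z); origin at its centre; the two faces across its y are flat and parallel, 44 mm apart, the rest is irregular
- bin: blue open rubble tray, fixed, 260 x 220 x 90 mm outside (x, y, z), walls and floor 5 mm; origin at the centre of its underside
- psu: dark steel power supply, fixed, 320 x 240 mm (x, y), with a shallow wiring bay on top: bay floor 55 mm and its surrounding rim (8 mm thick, on all four sides) 75 mm above the desk, bay 304 x 224 mm inside; lumps lying in the bay stick out about 30 mm above the rim. Origin at the centre of the underside, z up. The grey cover is hinged along the -y rim: the hinge axis is parallel to x at y = -120 mm, z = 75 mm in this frame
- cover (a joint): hinge angle of the grey steel cover (320 x 236 x 6 mm) of the power supply: 0 shut flat on the rim, about 1.57 standing upright, up to 2.1 fully open (leaning outward, away from the bay). Stiff damped hinge (friction about 0.2 N m): it stays where it is left when more than about 1 rad open, and sinks slowly shut by its own weight below that unless something is in the way; the free edge is 239 mm from the hinge axis. Push the free edge over and down to shut it (about 3 N)
- cover_edge (a point): middle of the cover's free long edge, half way through its thickness; x along the edge; y from the hinge to the edge, z out of the cover's outer face (up when shut)
- cover_lock (a joint): angle of the brass slotted quarter-turn lock in the cover: 0 unlocked (slot along the cover's free edge), pi/2 locked, seated against its stop (slot square to the edge). Turns clockwise seen from above with the cover shut; friction about 0.06 N m, stays where it is left. The blade has about 0.18 rad of play either way in the slot; drawn out while still pressed against the slot it can drag the cover up, so ease it back first. It turns about the middle of its slot
- lock_slot (a point): middle of the floor of the lock's slot: x along the slot, z out of the cover's outer face (up when shut). The slot is 9 mm wide, 9 mm deep, 42 mm long and open at both ends, in a round brass head about 42 mm across that stands 10 mm proud of the cover's outer face, on its middle line, 49 mm from the free edge. With the cover shut the slot floor is 82 mm above the desk
- key: lock key standing blade-down in its holder: flat steel blade 28 mm wide (x), 4 mm thick (y), 40 mm long, below a 46 x 24 mm shoulder and a yellow and black handle 42 mm wide (x), 22 mm thick (y), from 48 to 104 mm above the blade's tip. Origin at the middle of the blade's tip, z up the handle; blade and handle lie in the x-z plane; 0.14 kg
- holder: wooden key holder, fixed, 84 x 60 x 45 mm (x, y, z), with a pocket 39 x 13 mm (x, y), 43 mm deep, in the middle of its top. Origin at the centre of its underside. The key stands in the pocket with its shoulder resting on the holder's top, its tip 5 mm above the desk, its x along the holder's x
- bottle: white squeeze bottle with blue cap, 60 mm across, 160 mm tall; loose; origin at the centre of its base; not part of the job, leave it where it is
- jar: amber jar with black cap, 58 mm across, 70 mm tall; loose; origin at the centre of its base; not part of the job, leave it where it is
- eyepiece: black microscope eyepiece standing on end, 42 mm across, 60 mm tall; loose; origin at the centre of its base; not part of the job, leave it where it is
- brush: dusting brush about 180 mm long, lying along its x; loose; origin at its underside; not part of the job, leave it where it is
- multimeter: yellow multimeter lying flat, 85 x 170 x 35 mm (x, y, z); loose; origin at its underside; not part of the job, leave it where it is
- tape: grey roll of tape lying flat, 70 mm across, 24 mm high; loose; origin at its underside; not part of the job, leave it where it is
Not all that is in view belongs to the job. What is shaped like the concrete_bit but pink or turquoise is not meant.

How it is judged:
On the way, in this order (a step that is already met when the one before it is completed fails the run):
1. all lumps that lay in the wiring bay are in the rubble tray (x of brick_bit in the frame of bin between -0.125 and 0.125 m and y of brick_bit in the frame of bin between -0.105 and 0.105 m and z of brick_bit in the frame of bin between 0 and 0.105 m and x of plaster_bit in the frame of bin between -0.125 and 0.125 m and y of plaster_bit in the frame of bin between -0.105 and 0.105 m and z of plaster_bit in the frame of bin between 0 and 0.105 m and x of wood_bit in the frame of bin between -0.125 and 0.125 m and y of wood_bit in the frame of bin between -0.105 and 0.105 m and z of wood_bit in the frame of bin between 0 and 0.105 m), for 0.2 s.
2. the cover is shut, not yet locked (value of joint cover below 0.03 rad and value of joint cover_lock below 0.6 rad), for 0.2 s.
3. the lock is turned home with the key's blade in its slot (value of joint cover below 0.03 rad and value of joint cover_lock above 1.45 rad and distance between key and lock_slot below 0.015 m), for 0.1 s.
At the end, for the whole second after the job is handed in: All lumps at rest in the rubble tray (centres within its walls, below 105 mm); cover shut (within 0.03 rad); lock at its stop (within 0.12 rad of pi/2); key upright (within 0.2 rad) in its holder, tip within 15 mm of the middle and under 20 mm above the desk (all of step 1 and x of concrete_bit in the frame of bin between -0.125 and 0.125 m and y of concrete_bit in the frame of bin between -0.105 and 0.105 m and z of concrete_bit in the frame of bin between 0 and 0.105 m and x of tile_bit in the frame of bin between -0.125 and 0.125 m and y of tile_bit in the frame of bin between -0.105 and 0.105 m and z of tile_bit in the frame of bin between 0 and 0.105 m and x of board_bit in the frame of bin between -0.125 and 0.125 m and y of board_bit in the frame of bin between -0.105 and 0.105 m and z of board_bit in the frame of bin between 0 and 0.105 m and linear speed of each of brick_bit, plaster_bit, wood_bit, concrete_bit, tile_bit, board_bit, key below 0.03 m/s and value of joint cover below 0.03 rad and value of joint cover_lock above 1.45 rad and horizontal distance between key and holder below 0.015 m and height (world z) of key below 0.02 m and angle between key's own z axis and vertical below 0.2 rad); the robot touches nothing.
It fails at once if a bystander (bottle, jar, eyepiece, brush, multimeter, tape) is pushed more than 5 cm from its place (distance of any of bottle, jar, eyepiece, brush, multimeter, tape from where it was at the start of the episode above 0.05 m).
It fails at once if the bottle, jar or eyepiece is knocked over (angle between any of bottle, jar, eyepiece's own z axis and vertical above 0.5 rad).
Of brick_bit, plaster_bit, wood_bit, concrete_bit, tile_bit, board_bit only 4 to 6 are there at a start; the rules pass over those that are not, and their reading is None.
At some moment in a run one of brick_bit, plaster_bit, wood_bit, concrete_bit, tile_bit, board_bit may be knocked a few centimetres aside while the robot is not near it.
It also fails if it takes over 210 s, if anything falls off the work surface, if the arm or the gripper's body presses on something with over 40 N, if the wrist force passes 120 N, or if a joint passes its speed limit or range.

## Working session

There is one attempt and no reset: what is moved stays moved. The work goes in short steps, Python scripts to look and compute and a tool call to move; the robot and the scene stay as the last step left them, time stands still between calls to the robot, and variables do not carry over. Pictures are saved under pics/ and viewed, at most 14 in all, crops included, and the job is handed in when it is done.

Besides the shell and the picture viewer there is one more tool, called after "Emit:" as name([rows], argument=value, ...), one row to a line, values as JSON. carry_out: Moves the arm, as the interface text tells. Its arguments: {"type":"object","properties":{"deltas":{"type":"array","items":{"type":"object","properties":{"turn":{"type":"array","items":{"type":"number"}},"dp":{"type":"array","items":{"type":"number"}},"gripper":{"type":"number"}}}}},"required":["deltas"]}

```bash
ls; mkdir -p pics
python3 - <<'E'
from station import env
import cv2
for c in("side","top"):
    im=env.read_camera(c); cv2.imwrite(f"pics/{c}0.png",im)
    k=env.get_calibration(c); print(c,k)
s=env.observe(); print(s)
print(env.tcp_to_grasp)
E
```

```text
pics
side {'fx': 435.8056395867848, 'fy': 435.8056395867848, 'cx': 330.4010908801585, 'cy': 200.10243041070535, 'position': array([ 0.44580182, -1.00221445,  0.93152581]), 'rotation': array([ 0.90522382, -0.0375033 ,  0.01226927, -0.42309904])}
top {'fx': 444.2759384095638, 'fy': 444.2759384095638, 'cx': 327.35623869023766, 'cy': 194.79646315564844, 'position': array([0.23990608, 0.00867173, 1.70954693]), 'rotation': array([ 0.70743302, -0.70207715,  0.05665658, -0.05844858])}
{'time': 0.1, 'q': array([ 1.12698198e+00,  3.20235306e-01,  1.56553448e+00,  2.03205630e-05,
        1.25742454e+00, -2.00039941e-02]), 'qd': array([ 5.98435270e-04, -8.41251773e-04, -2.94366442e-03, -3.80870293e-04,
        8.33285704e-05,  6.17845077e-04]), 'tau': array([ 2.29633097e-04, -4.16410196e+01, -2.34704858e+01,  1.08779177e-04,
        4.93348824e-03,  6.10368033e-05]), 'ee_pos': array([0.23627514, 0.52374862, 0.23057089]), 'tool_rot': array([ 2.10325842e-01,  9.77631014e-01, -7.77178178e-04, -1.93465681e-04]), 'contact_force': array([-0.23466064,  0.07489848, -0.8262553 ]), 'torque': array([-0.01308005, -0.02564843,  0.01211508]), 'finger_force': 0.0, 'finger_gap': 1.0015932074823402}
0.0187
```

View pics/side0.png

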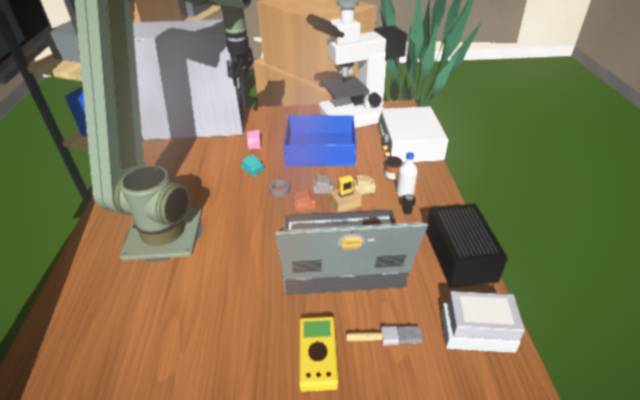

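View pics/top0.png

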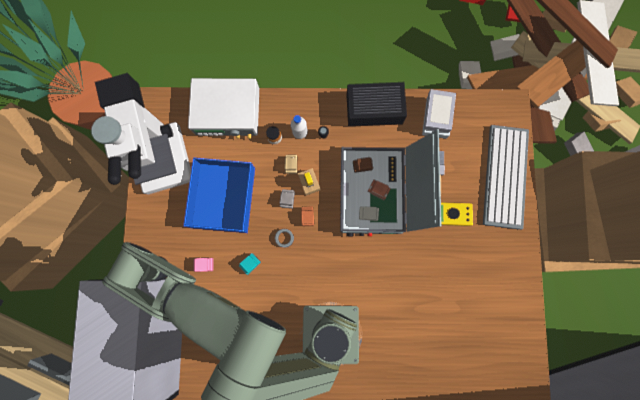

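Side: cover stands open at centre (350,240), the tray at (320,140), the key at (346,186). Top: three lumps in the bay (362,164), (379,188), (369,213), three on the desk (291,163), (288,199), (308,216), and the holder at (309,181).

```bash
cat > h.py <<'E'
from station import env
import numpy as np, cv2
from scipy.spatial.transform import Rotation as R
K={c:env.get_calibration(c) for c in("side","top")}
def ray(c,uv):
    k=K[c]; d=np.array([(uv[0]-k['cx'])/k['fx'],(uv[1]-k['cy'])/k['fy'],1.])
    return k['position'],R.from_quat(k['rotation']).apply(d)
def plane(c,uv,z):
    p,d=ray(c,uv); return p+d*(z-p[2])/d[2]
def proj(c,P):
    k=K[c]; q=R.from_quat(k['rotation']).inv().apply(np.asarray(P)-k['position'])
    return np.array([k['fx']*q[...,0]/q[...,2]+k['cx'],k['fy']*q[...,1]/q[...,2]+k['cy']]).T
def tri(ua,ub,ca="side",cb="top"):
    p,d=ray(ca,ua);q,e=ray(cb,ub)
    t=np.linalg.lstsq(np.c_[d,-e],q-p,rcond=None)[0]
    a,b=p+d*t[0],q+e*t[1]; return (a+b)/2,np.linalg.norm(a-b)
def rect(c,mask,z):
    "world rect of mask at height z: centre, long-axis angle deg, sizes mm"
    cs,_=cv2.findContours(mask.astype(np.uint8),cv2.RETR_EXTERNAL,cv2.CHAIN_APPROX_NONE)
    m=max(cs,key=cv2.contourArea)[:,0]
    w=np.array([plane(c,u,z)[:2] for u in m])
    (x,y),(a,b),th=cv2.minAreaRect((w*1000).astype(np.float32))
    if a<b: a,b,th=b,a,th+90
    cen=plane(c,np.argwhere(mask)[:,::-1].mean(0),z)[:2]*1000
    return np.round(cen),np.round([x,y]),round((th+90)%180-90),round(a),round(b)
LUMPS=["brick_bit","plaster_bit","wood_bit","concrete_bit","tile_bit","board_bit"]
def crop(c,name,x0,y0,x1,y1,f):
    im=env.read_camera(c); cv2.imwrite(f"pics/{name}.png",cv2.resize(im[y0:y1,x0:x1],None,fx=f,fy=f,interpolation=cv2.INTER_CUBIC)); return im
E
python3 - <<'E'
from h import *
crop("top","t1",180,135,450,260,2.9)
crop("side","s1",230,90,440,300,2.8)
for n in LUMPS+["bin","key","holder","psu","jar","eyepiece","bottle","tape","brush","multimeter"]:
    z={"bin":.09,"psu":.075,"holder":.045,"key":.1,"brush":.01}.get(n,.05)
    if n in LUMPS[:3]: z=.095
    for c in ("top",) :
        for r in env.regions_of(n,c)[:2]:
            if r['p']>.3: print(n,c,round(r['p'],2),np.round(r['box']),*rect(c,r['mask'],z))
E
```

```text
brick_bit top 0.73 [286. 154. 296. 173.] [619. 152.] [619. 152.] 1 73 41
plaster_bit top 0.52 [357. 207. 381. 218.] [ 440. -137.] [ 440. -137.] 85 71 50
plaster_bit top 0.48 [184. 157. 255. 233.] [502. 411.] [505. 411.] -4 265 241
wood_bit top 0.72 [406. 128. 439. 228.] [ 552. -340.] [ 567. -338.] 0 379 128
wood_bit top 0.49 [353. 154. 373. 172.] [ 622. -116.] [ 623. -116.] -90 71 53
concrete_bit top 0.79 [239. 250. 260. 271.] [255. 301.] [254. 300.] -44 67 55
concrete_bit top 0.78 [279. 190. 295. 211.] [499. 167.] [499. 168.] -5 69 51
tile_bit top 0.78 [305. 204. 315. 224.] [434.  88.] [434.  87.] 10 78 51
board_bit top 0.8 [285. 153. 297. 174.] [632. 155.] [631. 156.] 1 71 42
board_bit top 0.61 [350. 154. 374. 176.] [ 632. -119.] [ 633. -119.] -81 77 54
bin top 0.78 [183. 159. 255. 236.] [503. 412.] [506. 412.] -5 270 242
bin top 0.36 [353. 156. 376. 174.] [ 622. -121.] [ 624. -120.] -90 71 54
key top 0.58 [302. 172. 314. 184.] [567.  85.] [567.  85.] 19 49 22
holder top 0.81 [298. 169. 322. 196.] [560.  82.] [566.  83.] 21 92 62
psu top 0.68 [339. 130. 439. 236.] [ 538. -231.] [ 561. -222.] 0 402 371
jar top 0.78 [266. 127. 284. 147.] [747. 222.] [746. 222.] 1 64 54
jar top 0.72 [279. 189. 295. 209.] [498. 165.] [499. 166.] 0 69 53
eyepiece top 0.44 [318. 130. 329. 140.] [762.  32.] [761.  31.] 0 44 35
bottle top 0.6 [293. 119. 306. 139.] [780. 126.] [783. 126.] 1 89 54
bottle top 0.31 [342. 132. 440. 236.] [ 542. -236.] [ 566. -226.] 0 408 377
tape top 0.58 [278. 231. 292. 247.] [351. 174.] [350. 174.] 46 66 60
brush top 0.49 [440. 149. 448. 175.] [ 647. -434.] [ 651. -435.] -2 93 16
multimeter top 0.69 [445. 203. 470. 225.] [ 444. -471.] [ 445. -472.] 87 117 85
multimeter top 0.36 [183. 157. 256. 234.] [510. 422.] [513. 422.] -4 273 244
```

View pics/t1.png

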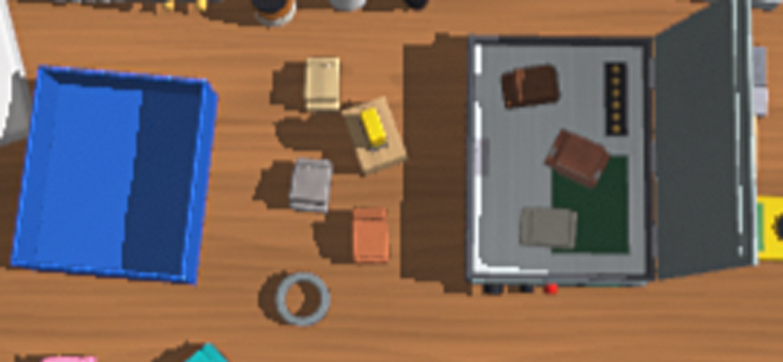

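View pics/s1.png

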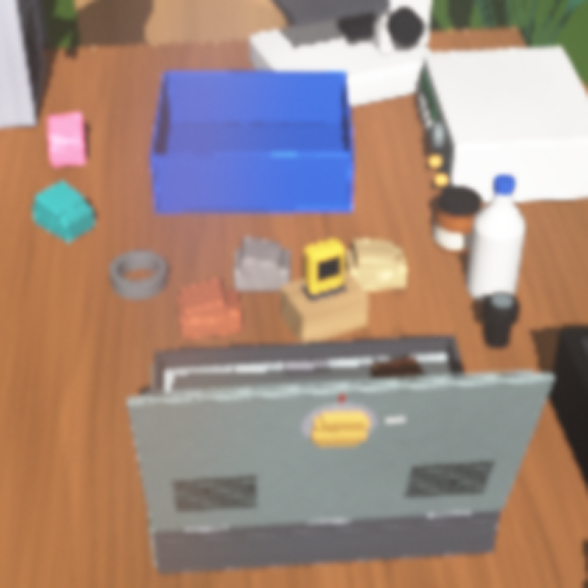

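Top crop: wood (362,165), brick (379,190, turned ~30°), plaster (369,213) in the bay. Tray corners are visible, and the key handle stands at (309,179) in a holder turned ~20°. Side crop: the cover leans outward with the lock on its outer face, and the bottle, jar and eyepiece stand beyond the lumps.

Run:
```python
from h import *
def q(n,pts,z):
    P=np.array([plane("top",(180+a/2.9,135+b/2.9),z)[:2]*1000 for a,b in pts]); 
    print(n,P.round().tolist(),'cen',P.mean(0).round(), 'ang',[round(np.degrees(np.arctan2(*(P[(i+1)%len(P)]-P[i])[::-1]))) for i in range(len(P))])
q('psu rim',[(471,37),(472,281),(652,281),(648,37)],.075)
q('bin',[(38,67),(216,82),(197,283),(11,266)],.09)
q('wood top',[(502,70),(555,66),(559,100),(508,106)],.1)
q('brick top',[(565,131),(608,151),(590,187),(546,165)],.1)
q('plaster top',[(522,207),(577,210),(574,247),(520,245)],.1)
q('board',[(307,58),(340,60),(338,109),(306,106)],.05)
q('conc',[(297,158),(330,160),(323,211),(291,207)],.05)
q('tile',[(353,208),(386,209),(389,262),(357,262)],.05)
q('holder',[(343,110),(382,97),(406,158),(366,173)],.045)
q('key',[(360,110),(377,108),(386,142),(368,147)],.1)
# psu,cover from side: slot & edge
s=lambda a,b:(230+a/2.8,90+b/2.8)
print(tri(s(130,402),(180+755/2.9,135+263/2.9)))
for y in(-.20,-.25,-.3,-.35):pass
```

```text
psu rim [[690.0, -42.0], [371.0, -44.0], [373.0, -272.0], [692.0, -273.0]] cen [ 531. -158.] ang [-180, -90, 0, 90]
bin [[642.0, 518.0], [624.0, 287.0], [364.0, 302.0], [384.0, 537.0]] cen [503. 411.] ang [-95, 177, 85, -4]
wood top [[640.0, -81.0], [645.0, -149.0], [601.0, -154.0], [593.0, -89.0]] cen [ 620. -118.] ang [-85, -174, 97, 9]
brick top [[561.0, -161.0], [535.0, -215.0], [489.0, -192.0], [516.0, -136.0]] cen [ 525. -176.] ang [-115, 153, 63, -29]
plaster top [[463.0, -106.0], [459.0, -175.0], [412.0, -171.0], [414.0, -103.0]] cen [ 437. -139.] ang [-93, 175, 88, -3]
board [[667.0, 175.0], [664.0, 131.0], [598.0, 132.0], [602.0, 174.0]] cen [633. 153.] ang [-93, 179, 85, 0]
conc [[532.0, 185.0], [530.0, 141.0], [462.0, 149.0], [467.0, 191.0]] cen [498. 166.] ang [-93, 173, 83, -6]
tile [[466.0, 110.0], [465.0, 67.0], [396.0, 63.0], [396.0, 104.0]] cen [431.  86.] ang [-91, -176, 90, 5]
holder [[598.0, 126.0], [616.0, 75.0], [534.0, 42.0], [514.0, 94.0]] cen [565.  84.] ang [-71, -158, 111, 21]
key [[586.0, 100.0], [589.0, 79.0], [545.0, 67.0], [538.0, 89.0]] cen [564.  84.] ang [-83, -165, 106, 13]
(array([ 0.37695465, -0.34653108,  0.29918322]), np.float64(0.004091025395030647))
```

Emit:
carry_out([
  {"dp": [190,-320,0],"turn": [0,0,-30],"gripper": 78},
  {"dp": [190,-320,0],"turn": [0,0,-30],"gripper": 78},
  {"dp": [190,-320,0],"turn": [0,0,-30],"gripper": 78},
  {"dp": [190,-320,0],"turn": [0,0,-30],"gripper": 78},
  {"dp": [190,-320,0],"turn": [0,0,-30],"gripper": 78},
  {"dp": [190,-320,0],"turn": [0,0,-30],"gripper": 78},
  {"dp": [190,-320,0],"turn": [0,0,-30],"gripper": 78},
  {"dp": [190,-320,0],"turn": [0,0,-30],"gripper": 78},
])

```text
time: 1.8
ee_pos: [0.4279, 0.201, 0.2316]
tool_rot: [0.458, 0.889, -0.0, 0.001]
contact_force: [-0.4, 0.9, 0.2]
finger_gap: 0.915
finger_force: 0.0
```

Emit:
carry_out([
  {"dp": [194,-322,0],"turn": [0,0,-30],"gripper": 78},
  {"dp": [194,-322,0],"turn": [0,0,-30],"gripper": 78},
  {"dp": [194,-322,0],"turn": [0,0,-30],"gripper": 78},
  {"dp": [194,-322,0],"turn": [0,0,-30],"gripper": 78},
  {"dp": [194,-322,0],"turn": [0,0,-30],"gripper": 78},
  {"dp": [194,-322,0],"turn": [0,0,-30],"gripper": 78},
  {"dp": [194,-322,0],"turn": [0,0,-30],"gripper": 78},
  {"dp": [194,-322,-60],"turn": [0,0,-30],"gripper": 78},
])

```text
time: 2.6
ee_pos: [0.6235, -0.1177, 0.1909]
tool_rot: [0.672, 0.74, 0.004, 0.008]
contact_force: [1.0, 1.2, 0.1]
finger_gap: 0.914
finger_force: 0.0
```

Emit:
carry_out([
  {"dp": [0,0,-50],"turn": [0,0,0],"gripper": 78},
  {"dp": [0,0,-90],"turn": [0,0,0],"gripper": 78},
  {"dp": [0,0,-107],"turn": [0,0,0],"gripper": 78},
  {"dp": [0,0,-110],"turn": [0,0,0],"gripper": 78},
  {"dp": [0,0,-110],"turn": [0,0,0],"gripper": 30},
  {"dp": [0,0,-110],"turn": [0,0,0],"gripper": 30},
  {"dp": [0,0,-110],"turn": [0,0,0],"gripper": 30},
  {"dp": [0,0,-110],"turn": [0,0,0],"gripper": 30},
])

```text
time: 3.4
ee_pos: [0.619, -0.1129, 0.0779]
tool_rot: [0.671, 0.742, 0.001, 0.002]
contact_force: [0.2, 0.6, 6.3]
finger_gap: 0.505
finger_force: 63.1
```

Emit:
carry_out([
  {"dp": [0,0,50],"turn": [0,0,0],"gripper": 30},
  {"dp": [0,0,100],"turn": [0,0,0],"gripper": 30},
  {"dp": [0,0,150],"turn": [0,0,0],"gripper": 30},
  {"dp": [-3,50,150],"turn": [0,0,-11],"gripper": 30},
  {"dp": [-6,100,150],"turn": [0,0,-11],"gripper": 30},
  {"dp": [-9,150,150],"turn": [0,0,-11],"gripper": 30},
  {"dp": [-12,200,150],"turn": [0,0,-11],"gripper": 30},
  {"dp": [-14,249,150],"turn": [0,0,-11],"gripper": 30},
])

```text
time: 4.2
ee_pos: [0.6025, 0.1369, 0.2259]
tool_rot: [0.739, 0.674, 0.0, 0.0]
contact_force: [0.5, -0.2, -1.3]
finger_gap: 0.504
finger_force: 62.4
```

Emit:
carry_out([
  {"dp": [-19,324,0],"turn": [0,0,0],"gripper": 30},
  {"dp": [-19,324,0],"turn": [0,0,0],"gripper": 30},
  {"dp": [-19,324,0],"turn": [0,0,0],"gripper": 30},
  {"dp": [-19,324,0],"turn": [0,0,0],"gripper": 30},
  {"dp": [-19,324,0],"turn": [0,0,0],"gripper": 30},
  {"dp": [-19,324,0],"turn": [0,0,0],"gripper": 30},
  {"dp": [-19,324,0],"turn": [0,0,0],"gripper": 30},
  {"dp": [-19,324,-30],"turn": [0,0,0],"gripper": 30},
])

```text
time: 5.0
ee_pos: [0.5847, 0.4649, 0.1993]
tool_rot: [0.737, 0.675, 0.005, -0.0]
contact_force: [1.1, 0.5, -1.4]
finger_gap: 0.504
finger_force: 62.4
```

Emit:
carry_out([
  {"dp": [0,0,-50],"turn": [0,0,0],"gripper": 30},
  {"dp": [0,0,-100],"turn": [0,0,0],"gripper": 30},
  {"dp": [0,0,-135],"turn": [0,0,0],"gripper": 30},
  {"dp": [0,0,-135],"turn": [0,0,0],"gripper": 30},
  {"dp": [0,0,-135],"turn": [0,0,0],"gripper": 70},
  {"dp": [0,0,-135],"turn": [0,0,0],"gripper": 70},
  {"dp": [0,0,-85],"turn": [0,0,0],"gripper": 70},
  {"dp": [0,0,-35],"turn": [0,0,0],"gripper": 78},
])

```text
time: 5.8
ee_pos: [0.5846, 0.4592, 0.1636]
tool_rot: [0.739, 0.674, 0.001, 0.0]
contact_force: [0.7, 0.7, 0.7]
finger_gap: 0.909
finger_force: 0.0
```

Run:
```python
from h import *
crop("top","t2",180,135,450,260,2.9)
```

```text
(no output)
```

View pics/t2.png

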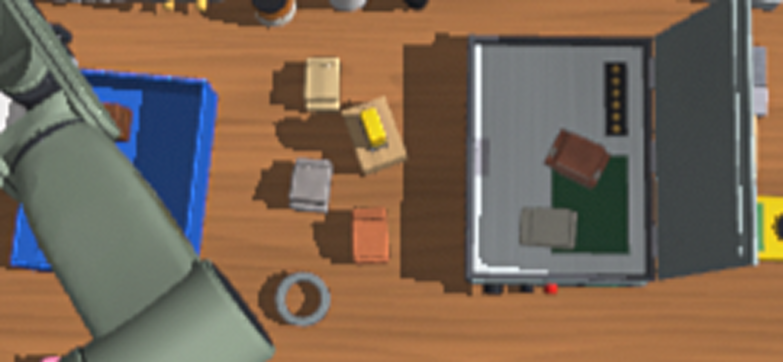

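Wood is now in the tray; everything else is unmoved. Next, brick.

Emit:
carry_out([
  {"dp": [0,0,50],"turn": [0,0,0],"gripper": 78},
  {"dp": [-33,-340,57],"turn": [0,0,-23],"gripper": 78},
  {"dp": [-33,-340,57],"turn": [0,0,-23],"gripper": 78},
  {"dp": [-33,-340,57],"turn": [0,0,-23],"gripper": 78},
  {"dp": [-33,-340,57],"turn": [0,0,-23],"gripper": 78},
  {"dp": [-33,-340,57],"turn": [0,0,-23],"gripper": 78},
  {"dp": [-33,-340,57],"turn": [0,0,-23],"gripper": 78},
  {"dp": [-33,-340,57],"turn": [0,0,-23],"gripper": 78},
])

```text
time: 6.65
ee_pos: [0.5519, 0.1169, 0.2211]
tool_rot: [0.859, 0.513, 0.003, 0.001]
contact_force: [0.3, -0.4, 0.3]
finger_gap: 0.911
finger_force: 0.0
```

Emit:
carry_out([
  {"dp": [-27,-295,0],"turn": [0,0,0],"gripper": 78},
  {"dp": [-27,-295,0],"turn": [0,0,0],"gripper": 78},
  {"dp": [-27,-295,0],"turn": [0,0,0],"gripper": 78},
  {"dp": [-27,-295,0],"turn": [0,0,0],"gripper": 78},
  {"dp": [-27,-295,0],"turn": [0,0,0],"gripper": 78},
  {"dp": [-27,-295,0],"turn": [0,0,0],"gripper": 78},
  {"dp": [-27,-295,-45],"turn": [0,0,0],"gripper": 78},
  {"dp": [-27,-295,-90],"turn": [0,0,0],"gripper": 78},
])

```text
time: 7.45
ee_pos: [0.5268, -0.1788, 0.131]
tool_rot: [0.859, 0.511, 0.004, 0.004]
contact_force: [0.5, -0.5, -0.7]
finger_gap: 0.909
finger_force: 0.0
```

Emit:
carry_out([
  {"dp": [0,0,-40],"turn": [0,0,0],"gripper": 78},
  {"dp": [0,0,-60],"turn": [0,0,0],"gripper": 78},
  {"dp": [0,0,-60],"turn": [0,0,0],"gripper": 78},
  {"dp": [0,0,-60],"turn": [0,0,0],"gripper": 30},
  {"dp": [0,0,-60],"turn": [0,0,0],"gripper": 30},
  {"dp": [0,0,-60],"turn": [0,0,0],"gripper": 30},
  {"dp": [0,0,-60],"turn": [0,0,0],"gripper": 30},
  {"dp": [0,0,-60],"turn": [0,0,0],"gripper": 30},
])

```text
time: 8.25
ee_pos: [0.5273, -0.1769, 0.0709]
tool_rot: [0.858, 0.513, 0.003, 0.003]
contact_force: [1.0, -0.5, 6.1]
finger_gap: 0.553
finger_force: 63.0
```

Emit:
carry_out([
  {"dp": [0,0,50],"turn": [0,0,0],"gripper": 30},
  {"dp": [0,0,100],"turn": [0,0,0],"gripper": 30},
  {"dp": [0,0,150],"turn": [0,0,0],"gripper": 30},
  {"dp": [25,245,150],"turn": [0,0,23],"gripper": 30},
  {"dp": [25,245,150],"turn": [0,0,23],"gripper": 30},
  {"dp": [25,245,150],"turn": [0,0,23],"gripper": 30},
  {"dp": [25,245,150],"turn": [0,0,23],"gripper": 30},
  {"dp": [25,245,150],"turn": [0,0,23],"gripper": 30},
])

```text
time: 9.05
ee_pos: [0.5491, 0.0714, 0.2188]
tool_rot: [0.739, 0.674, 0.001, 0.0]
contact_force: [1.3, -0.2, -2.7]
finger_gap: 0.555
finger_force: 64.0
```

Emit:
carry_out([
  {"dp": [29,286,0],"turn": [0,0,0],"gripper": 30},
  {"dp": [29,286,0],"turn": [0,0,0],"gripper": 30},
  {"dp": [29,286,0],"turn": [0,0,0],"gripper": 30},
  {"dp": [29,286,0],"turn": [0,0,0],"gripper": 30},
  {"dp": [29,286,0],"turn": [0,0,0],"gripper": 30},
  {"dp": [29,286,0],"turn": [0,0,0],"gripper": 30},
  {"dp": [29,286,-45],"turn": [0,0,0],"gripper": 30},
  {"dp": [29,286,-90],"turn": [0,0,0],"gripper": 30},
])

```text
time: 9.85
ee_pos: [0.579, 0.3575, 0.1288]
tool_rot: [0.738, 0.675, 0.003, 0.001]
contact_force: [0.8, -0.3, -3.2]
finger_gap: 0.55
finger_force: 64.1
```

Emit:
carry_out([
  {"dp": [0,0,-45],"turn": [0,0,0],"gripper": 30},
  {"dp": [0,0,-72],"turn": [0,0,0],"gripper": 30},
  {"dp": [0,0,-72],"turn": [0,0,0],"gripper": 30},
  {"dp": [0,0,-72],"turn": [0,0,0],"gripper": 70},
  {"dp": [0,0,-72],"turn": [0,0,0],"gripper": 70},
  {"dp": [0,0,-25],"turn": [0,0,0],"gripper": 70},
  {"dp": [0,0,25],"turn": [0,0,0],"gripper": 78},
  {"dp": [0,0,75],"turn": [0,0,0],"gripper": 78},
])

```text
time: 10.65
ee_pos: [0.579, 0.3554, 0.2077]
tool_rot: [0.739, 0.674, 0.003, 0.001]
contact_force: [1.0, 0.3, 1.5]
finger_gap: 0.911
finger_force: 0.0
```

Run:
```python
from h import *
env.read_camera("top"); env.read_camera("side")
for n,z in (("plaster_bit",.095),("wood_bit",.05),("brick_bit",.05)):
    for r in env.regions_of(n,"top")[:3]: print(n,round(r['p'],2),np.round(r['box']),*rect("top",r['mask'],z))
```

```text
plaster_bit 0.82 [361. 208. 381. 221.] [ 439. -138.] [ 440. -138.] 85 71 50
plaster_bit 0.57 [183. 164. 255. 233.] [478. 457.] [477. 468.] -3 199 134
wood_bit 0.65 [207. 168. 219. 183.] [588. 457.] [586. 457.] -90 43 39
```

Emit:
carry_out([
  {"dp": [-108,-380,15],"turn": [0,0,0],"gripper": 78},
  {"dp": [-108,-380,15],"turn": [0,0,0],"gripper": 78},
  {"dp": [-108,-380,15],"turn": [0,0,0],"gripper": 78},
  {"dp": [-108,-380,15],"turn": [0,0,0],"gripper": 78},
  {"dp": [-108,-380,15],"turn": [0,0,0],"gripper": 78},
  {"dp": [-108,-380,15],"turn": [0,0,0],"gripper": 78},
  {"dp": [-108,-380,15],"turn": [0,0,0],"gripper": 78},
  {"dp": [-108,-380,15],"turn": [0,0,0],"gripper": 78},
])

```text
time: 11.7
ee_pos: [0.4686, -0.0267, 0.2166]
tool_rot: [0.739, 0.674, -0.001, -0.001]
contact_force: [1.3, -0.2, -0.0]
finger_gap: 0.911
finger_force: 0.0
```

Emit:
carry_out([
  {"dp": [-33,-114,0],"turn": [0,0,0],"gripper": 78},
  {"dp": [-33,-114,0],"turn": [0,0,0],"gripper": 78},
  {"dp": [-33,-114,0],"turn": [0,0,0],"gripper": 78},
  {"dp": [-33,-114,-50],"turn": [0,0,0],"gripper": 78},
  {"dp": [-33,-114,-100],"turn": [0,0,0],"gripper": 78},
  {"dp": [-33,-114,-140],"turn": [0,0,0],"gripper": 78},
  {"dp": [-33,-114,-150],"turn": [0,0,0],"gripper": 78},
  {"dp": [-33,-114,-150],"turn": [0,0,0],"gripper": 30},
])

```text
time: 12.5
ee_pos: [0.4363, -0.1385, 0.0662]
tool_rot: [0.739, 0.674, -0.001, -0.002]
contact_force: [-1.3, 0.1, 0.9]
finger_gap: 0.767
finger_force: 0.0
```

Emit:
carry_out([
  {"dp": [0,0,0],"turn": [0,0,0],"gripper": 30},
  {"dp": [0,0,0],"turn": [0,0,0],"gripper": 30},
  {"dp": [0,0,0],"turn": [0,0,0],"gripper": 30},
  {"dp": [0,0,50],"turn": [0,0,0],"gripper": 30},
  {"dp": [0,0,100],"turn": [0,0,0],"gripper": 30},
  {"dp": [0,0,150],"turn": [0,0,0],"gripper": 30},
  {"dp": [0,45,150],"turn": [0,0,0],"gripper": 30},
  {"dp": [-3,94,150],"turn": [0,0,0],"gripper": 30},
])

```text
time: 13.3
ee_pos: [0.4355, -0.0449, 0.2201]
tool_rot: [0.74, 0.672, 0.002, 0.002]
contact_force: [0.7, -0.1, -1.8]
finger_gap: 0.527
finger_force: 62.8
```

Emit:
carry_out([
  {"dp": [-15,395,0],"turn": [0,0,0],"gripper": 30},
  {"dp": [-15,395,0],"turn": [0,0,0],"gripper": 30},
  {"dp": [-15,395,0],"turn": [0,0,0],"gripper": 30},
  {"dp": [-15,395,0],"turn": [0,0,0],"gripper": 30},
  {"dp": [-15,395,0],"turn": [0,0,0],"gripper": 30},
  {"dp": [-15,395,0],"turn": [0,0,0],"gripper": 30},
  {"dp": [-15,395,0],"turn": [0,0,0],"gripper": 30},
  {"dp": [-15,395,0],"turn": [0,0,0],"gripper": 30},
])

```text
time: 14.1
ee_pos: [0.4186, 0.3524, 0.2182]
tool_rot: [0.739, 0.674, 0.001, 0.0]
contact_force: [-0.0, 0.7, -1.7]
finger_gap: 0.532
finger_force: 62.8
```

Emit:
carry_out([
  {"dp": [0,17,-40],"turn": [0,0,0],"gripper": 30},
  {"dp": [0,17,-85],"turn": [0,0,0],"gripper": 30},
  {"dp": [0,17,-130],"turn": [0,0,0],"gripper": 30},
  {"dp": [0,17,-162],"turn": [0,0,0],"gripper": 30},
  {"dp": [0,17,-162],"turn": [0,0,0],"gripper": 70},
  {"dp": [0,17,-162],"turn": [0,0,0],"gripper": 70},
  {"dp": [0,17,-115],"turn": [0,0,0],"gripper": 70},
  {"dp": [0,17,-65],"turn": [0,0,0],"gripper": 70},
])

```text
time: 14.9
ee_pos: [0.4197, 0.3663, 0.1531]
tool_rot: [0.739, 0.673, -0.001, 0.0]
contact_force: [0.8, 1.2, 0.3]
finger_gap: 0.823
finger_force: 0.0
```

Run:
```python
from h import *
crop("top","t3",180,135,450,260,2.9)
for n in LUMPS[3:]:
    for r in env.regions_of(n,"top")[:3]: print(n,round(r['p'],2),np.round(r['box']),*rect("top",r['mask'],.05))
```

```text
concrete_bit 0.55 [196. 255. 213. 269.] [252. 468.] [250. 469.] -90 71 44
concrete_bit 0.48 [275. 197. 291. 216.] [470. 183.] [471. 185.] 0 65 53
tile_bit 0.78 [305. 206. 316. 226.] [433.  89.] [433.  90.] 1 72 45
board_bit 0.67 [286. 153. 298. 173.] [631. 155.] [631. 156.] 1 71 42
```

View pics/t3.png

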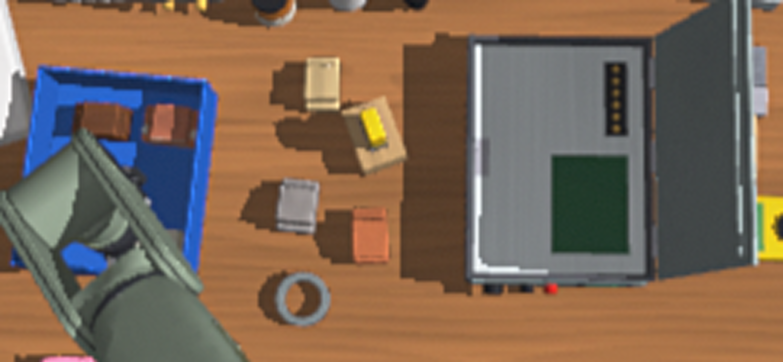

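Concrete has been knocked to about (297,206) in the crop; brick, wood and plaster are in the tray and the bay is empty. Now the concrete.

Emit:
carry_out([
  {"dp": [0,0,50],"turn": [0,0,8],"gripper": 75},
  {"dp": [51,-183,50],"turn": [0,0,68],"gripper": 75},
  {"dp": [51,-183,50],"turn": [0,0,68],"gripper": 75},
  {"dp": [51,-183,50],"turn": [0,0,68],"gripper": 75},
  {"dp": [51,-183,50],"turn": [0,0,68],"gripper": 75},
  {"dp": [51,-183,50],"turn": [0,0,68],"gripper": 75},
  {"dp": [51,-183,50],"turn": [0,0,68],"gripper": 75},
  {"dp": [51,-183,50],"turn": [0,0,68],"gripper": 75},
])

```text
time: 15.9
ee_pos: [0.4695, 0.1831, 0.2014]
tool_rot: [0.258, 0.966, -0.001, -0.001]
contact_force: [-0.6, -0.3, -0.2]
finger_gap: 0.878
finger_force: 0.0
```

Emit:
carry_out([
  {"dp": [0,0,0],"turn": [0,0,8],"gripper": 75},
  {"dp": [0,0,-30],"turn": [0,0,16],"gripper": 75},
  {"dp": [0,0,-75],"turn": [0,0,21],"gripper": 75},
  {"dp": [0,0,-120],"turn": [0,0,21],"gripper": 75},
  {"dp": [0,0,-160],"turn": [0,0,21],"gripper": 75},
  {"dp": [0,0,-184],"turn": [0,0,21],"gripper": 75},
  {"dp": [0,0,-184],"turn": [0,0,21],"gripper": 75},
  {"dp": [0,0,-184],"turn": [0,0,21],"gripper": 30},
])

```text
time: 16.7
ee_pos: [0.47, 0.184, 0.0183]
tool_rot: [0.08, 0.997, -0.0, -0.001]
contact_force: [0.3, -0.1, 0.2]
finger_gap: 0.729
finger_force: 0.0
```

Emit:
carry_out([
  {"dp": [0,0,0],"turn": [0,0,0],"gripper": 30},
  {"dp": [0,0,0],"turn": [0,0,0],"gripper": 30},
  {"dp": [0,0,0],"turn": [0,0,0],"gripper": 30},
  {"dp": [0,0,50],"turn": [0,0,0],"gripper": 30},
  {"dp": [0,0,100],"turn": [0,0,0],"gripper": 30},
  {"dp": [0,0,150],"turn": [0,0,0],"gripper": 30},
  {"dp": [0,0,180],"turn": [0,0,0],"gripper": 30},
  {"dp": [7,45,180],"turn": [0,0,0],"gripper": 30},
])

```text
time: 17.5
ee_pos: [0.4791, 0.2268, 0.2044]
tool_rot: [0.082, 0.997, 0.001, 0.005]
contact_force: [1.6, 1.5, -1.3]
finger_gap: 0.552
finger_force: 63.3
```

Emit:
carry_out([
  {"dp": [22,133,0],"turn": [0,0,4],"gripper": 30},
  {"dp": [22,133,0],"turn": [0,0,4],"gripper": 30},
  {"dp": [22,133,0],"turn": [0,0,4],"gripper": 30},
  {"dp": [22,133,-45],"turn": [0,0,4],"gripper": 30},
  {"dp": [22,133,-90],"turn": [0,0,4],"gripper": 30},
  {"dp": [22,133,-138],"turn": [0,0,4],"gripper": 30},
  {"dp": [22,133,-138],"turn": [0,0,4],"gripper": 30},
  {"dp": [22,133,-138],"turn": [0,0,4],"gripper": 70},
])

```text
time: 18.3
ee_pos: [0.4995, 0.3621, 0.0611]
tool_rot: [0.045, 0.999, -0.0, -0.0]
contact_force: [0.7, 0.2, 0.8]
finger_gap: 0.707
finger_force: 0.0
```

Emit:
carry_out([
  {"dp": [0,0,0],"turn": [0,0,0],"gripper": 70},
  {"dp": [0,0,50],"turn": [0,0,0],"gripper": 70},
  {"dp": [0,0,100],"turn": [0,0,0],"gripper": 75},
  {"dp": [-50,-200,110],"turn": [0,0,7],"gripper": 75},
  {"dp": [-50,-200,110],"turn": [0,0,7],"gripper": 75},
  {"dp": [-50,-200,110],"turn": [0,0,7],"gripper": 75},
  {"dp": [-50,-200,110],"turn": [0,0,7],"gripper": 75},
  {"dp": [-50,-200,110],"turn": [0,0,7],"gripper": 75},
])

```text
time: 19.1
ee_pos: [0.4491, 0.1586, 0.1749]
tool_rot: [-0.014, 1.0, 0.0, 0.003]
contact_force: [0.9, 0.5, 0.6]
finger_gap: 0.876
finger_force: 0.0
```

Run:
```python
from h import *
env.read_camera("top"); print(env.observe()['ee_pos'])
for n in LUMPS[2:]:
    for r in env.regions_of(n,"top")[:3]: print(n,round(r['p'],2),np.round(r['box']),*rect("top",r['mask'],.05))
```

```text
[0.45011356 0.15982289 0.17477015]
wood_bit 0.78 [206. 169. 228. 185.] [582. 444.] [582. 443.] -90 77 47
wood_bit 0.49 [285. 155. 298. 173.] [631. 155.] [631. 154.] 1 63 38
concrete_bit 0.71 [192. 256. 213. 268.] [251. 472.] [250. 471.] -90 68 44
concrete_bit 0.64 [240. 254. 259. 272.] [252. 301.] [252. 301.] -44 67 47
concrete_bit 0.58 [228. 192. 245. 207.] [502. 356.] [502. 356.] 0 69 60
tile_bit 0.63 [306. 206. 316. 226.] [435.  82.] [433.  81.] 12 74 38
board_bit 0.58 [285. 152. 298. 174.] [633. 155.] [631. 156.] 1 71 42
```

Emit:
carry_out([
  {"dp": [-17,-72,0],"turn": [0,0,0],"gripper": 75},
  {"dp": [-17,-72,-20],"turn": [0,0,0],"gripper": 75},
  {"dp": [-17,-72,-65],"turn": [0,0,0],"gripper": 75},
  {"dp": [-17,-72,-110],"turn": [0,0,0],"gripper": 75},
  {"dp": [-17,-72,-145],"turn": [0,0,0],"gripper": 75},
  {"dp": [-17,-72,-153],"turn": [0,0,0],"gripper": 75},
  {"dp": [-17,-72,-153],"turn": [0,0,0],"gripper": 30},
  {"dp": [-17,-72,-153],"turn": [0,0,0],"gripper": 30},
])

```text
time: 20.15
ee_pos: [0.4341, 0.091, 0.0186]
tool_rot: [-0.016, 1.0, 0.0, 0.001]
contact_force: [0.2, 1.1, 0.6]
finger_gap: 0.557
finger_force: 1.4
```

Emit:
carry_out([
  {"dp": [0,0,0],"turn": [0,0,0],"gripper": 30},
  {"dp": [0,0,0],"turn": [0,0,0],"gripper": 30},
  {"dp": [0,0,50],"turn": [0,0,0],"gripper": 30},
  {"dp": [0,0,100],"turn": [0,0,0],"gripper": 30},
  {"dp": [0,0,150],"turn": [0,0,0],"gripper": 30},
  {"dp": [0,50,150],"turn": [0,0,-6],"gripper": 30},
  {"dp": [-1,100,150],"turn": [0,0,-6],"gripper": 30},
  {"dp": [-2,150,150],"turn": [0,0,-6],"gripper": 30},
])

```text
time: 20.95
ee_pos: [0.4302, 0.2413, 0.1689]
tool_rot: [0.037, 0.999, 0.001, 0.001]
contact_force: [1.8, -0.4, -2.2]
finger_gap: 0.531
finger_force: 62.8
```

Emit:
carry_out([
  {"dp": [-4,225,0],"turn": [0,0,0],"gripper": 30},
  {"dp": [-4,225,0],"turn": [0,0,0],"gripper": 30},
  {"dp": [-4,225,0],"turn": [0,0,0],"gripper": 30},
  {"dp": [-4,225,0],"turn": [0,0,0],"gripper": 30},
  {"dp": [-4,225,0],"turn": [0,0,0],"gripper": 30},
  {"dp": [-4,225,-45],"turn": [0,0,0],"gripper": 30},
  {"dp": [-4,225,-90],"turn": [0,0,0],"gripper": 30},
  {"dp": [-4,225,-110],"turn": [0,0,0],"gripper": 30},
])

```text
time: 21.75
ee_pos: [0.424, 0.4632, 0.0536]
tool_rot: [0.036, 0.999, -0.003, -0.002]
contact_force: [-0.5, -0.6, -3.4]
finger_gap: 0.527
finger_force: 62.7
```

Emit:
carry_out([
  {"dp": [0,0,0],"turn": [0,0,0],"gripper": 30},
  {"dp": [0,0,0],"turn": [0,0,0],"gripper": 64},
  {"dp": [0,0,0],"turn": [0,0,0],"gripper": 64},
  {"dp": [0,0,50],"turn": [0,0,0],"gripper": 64},
  {"dp": [0,0,100],"turn": [0,0,0],"gripper": 64},
  {"dp": [20,-30,130],"turn": [0,0,0],"gripper": 70},
  {"dp": [50,-70,140],"turn": [0,0,0],"gripper": 75},
  {"dp": [80,-110,140],"turn": [0,0,0],"gripper": 75},
])

```text
time: 22.55
ee_pos: [0.508, 0.3562, 0.2034]
tool_rot: [0.036, 0.999, 0.003, 0.004]
contact_force: [0.8, -0.9, -0.1]
finger_gap: 0.883
finger_force: 0.0
```

Run:
```python
from h import *
env.read_camera("top"); print(env.observe()['ee_pos'])
for n in LUMPS:
    for r in env.regions_of(n,"top")[:3]: print(n,round(r['p'],2),np.round(r['box']),*rect("top",r['mask'],.05))
```

```text
[0.5123581  0.34897313 0.20204844]
brick_bit 0.75 [232. 171. 247. 182.] [583. 346.] [582. 351.] 83 69 52
plaster_bit 0.39 [439. 148. 448. 177.] [ 637. -423.] [ 640. -422.] 5 87 21
concrete_bit 0.57 [191. 256. 213. 270.] [250. 467.] [250. 468.] -90 68 44
board_bit 0.68 [285. 154. 297. 173.] [626. 156.] [627. 156.] 1 71 42
```

Emit:
carry_out([
  {"dp": [134,-198,0],"turn": [0,0,4],"gripper": 70},
  {"dp": [134,-198,0],"turn": [0,0,4],"gripper": 70},
  {"dp": [134,-198,0],"turn": [0,0,4],"gripper": 70},
  {"dp": [134,-198,0],"turn": [0,0,4],"gripper": 70},
  {"dp": [134,-198,0],"turn": [0,0,4],"gripper": 70},
  {"dp": [134,-198,0],"turn": [0,0,4],"gripper": 70},
  {"dp": [134,-198,-40],"turn": [0,0,4],"gripper": 70},
  {"dp": [134,-198,-80],"turn": [0,0,4],"gripper": 70},
])

```text
time: 23.7
ee_pos: [0.6404, 0.1597, 0.118]
tool_rot: [0.001, 1.0, 0.001, 0.002]
contact_force: [0.5, -0.8, -0.5]
finger_gap: 0.821
finger_force: 0.0
```

Run:
```python
from h import *
crop("top","t4",180,135,450,260,2.9); print(env.observe()['ee_pos'])
```

```text
[0.63519452 0.15871805 0.10944892]
```

View pics/t4.png

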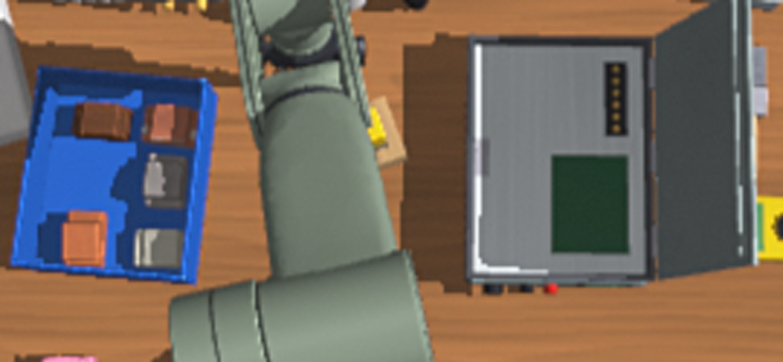

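All five lumps placed so far lie flat in the tray, with a free spot at (90,165) in the crop. Next, the board.

Emit:
carry_out([
  {"dp": [6,-3,-30],"turn": [0,0,0],"gripper": 70},
  {"dp": [6,-3,-60],"turn": [0,0,0],"gripper": 70},
  {"dp": [6,-3,-92],"turn": [0,0,0],"gripper": 70},
  {"dp": [6,-3,-92],"turn": [0,0,0],"gripper": 70},
  {"dp": [6,-3,-92],"turn": [0,0,0],"gripper": 30},
  {"dp": [6,-3,-92],"turn": [0,0,0],"gripper": 30},
  {"dp": [6,-3,-92],"turn": [0,0,0],"gripper": 30},
  {"dp": [6,-3,-92],"turn": [0,0,0],"gripper": 30},
])

```text
time: 24.55
ee_pos: [0.6474, 0.1556, 0.0282]
tool_rot: [0.002, 1.0, 0.001, 0.002]
contact_force: [-1.1, 1.4, 7.1]
finger_gap: 0.498
finger_force: 63.2
```

Emit:
carry_out([
  {"dp": [0,0,50],"turn": [0,0,0],"gripper": 30},
  {"dp": [0,0,100],"turn": [0,0,0],"gripper": 30},
  {"dp": [0,0,150],"turn": [0,0,0],"gripper": 30},
  {"dp": [-80,200,160],"turn": [0,0,-4],"gripper": 30},
  {"dp": [-80,200,160],"turn": [0,0,-4],"gripper": 30},
  {"dp": [-80,200,160],"turn": [0,0,-4],"gripper": 30},
  {"dp": [-80,200,160],"turn": [0,0,-4],"gripper": 30},
  {"dp": [-80,200,160],"turn": [0,0,-4],"gripper": 30},
])

```text
time: 25.35
ee_pos: [0.5636, 0.3592, 0.1864]
tool_rot: [0.035, 0.999, 0.001, 0.0]
contact_force: [0.6, 0.2, 0.0]
finger_gap: 0.499
finger_force: 62.4
```

Emit:
carry_out([
  {"dp": [-52,107,0],"turn": [0,0,0],"gripper": 30},
  {"dp": [-52,107,0],"turn": [0,0,0],"gripper": 30},
  {"dp": [-52,107,0],"turn": [0,0,0],"gripper": 30},
  {"dp": [-52,107,-45],"turn": [0,0,0],"gripper": 30},
  {"dp": [-52,107,-90],"turn": [0,0,0],"gripper": 30},
  {"dp": [-52,107,-120],"turn": [0,0,0],"gripper": 30},
  {"dp": [-52,107,-120],"turn": [0,0,0],"gripper": 64},
  {"dp": [-52,107,-120],"turn": [0,0,0],"gripper": 64},
])

```text
time: 26.15
ee_pos: [0.5147, 0.4616, 0.0663]
tool_rot: [0.037, 0.999, 0.0, 0.0]
contact_force: [0.1, 0.3, 0.6]
finger_gap: 0.75
finger_force: 0.0
```

Emit:
carry_out([
  {"dp": [0,0,50],"turn": [0,0,0],"gripper": 64},
  {"dp": [0,0,100],"turn": [0,0,0],"gripper": 0},
  {"dp": [0,0,150],"turn": [0,0,0],"gripper": 0},
  {"dp": [0,0,200],"turn": [0,0,0],"gripper": 0},
  {"dp": [0,0,250],"turn": [0,0,0],"gripper": 0},
  {"dp": [0,0,297],"turn": [0,0,0],"gripper": 0},
  {"dp": [0,-48,297],"turn": [0,0,-8],"gripper": 0},
  {"dp": [0,-96,297],"turn": [0,0,-16],"gripper": 0},
])

```text
time: 26.95
ee_pos: [0.5147, 0.3657, 0.3684]
tool_rot: [0.177, 0.984, 0.004, 0.004]
contact_force: [0.7, -0.1, -0.7]
finger_gap: -0.005
finger_force: 0.0
```

Emit:
carry_out([
  {"dp": [-20,-390,0],"turn": [0,0,-60],"gripper": 0},
  {"dp": [-20,-390,0],"turn": [0,0,-60],"gripper": 0},
  {"dp": [-20,-390,0],"turn": [0,0,-60],"gripper": 0},
  {"dp": [-20,-390,0],"turn": [0,0,-60],"gripper": 0},
  {"dp": [-20,-390,0],"turn": [0,0,-60],"gripper": 0},
  {"dp": [-20,-390,0],"turn": [0,0,-60],"gripper": 0},
  {"dp": [-20,-390,0],"turn": [0,0,-60],"gripper": 0},
  {"dp": [-20,-390,0],"turn": [0,0,-60],"gripper": 0},
])

```text
time: 27.75
ee_pos: [0.4933, -0.027, 0.3663]
tool_rot: [0.646, 0.764, 0.002, 0.003]
contact_force: [1.3, 0.2, 0.0]
finger_gap: 0.003
finger_force: 0.0
```

Run:
```python
from h import *
crop("side","s2",230,90,440,300,2.8); crop("top","t5",180,110,470,260,2.7); print(env.observe()['ee_pos'])
```

```text
[ 0.49335225 -0.0287355   0.36603375]
```

View pics/t5.png

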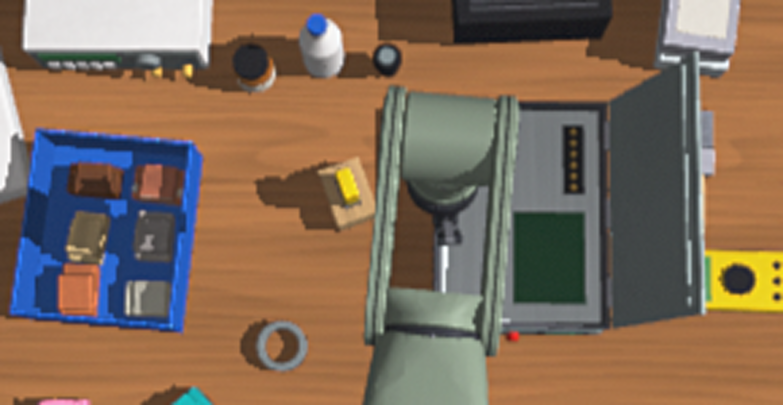

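All six lumps are in the tray. Going over the cover and pushing it shut.

Emit:
carry_out([
  {"dp": [-22,-396,0],"turn": [0,0,-10],"gripper": 0},
  {"dp": [-22,-396,0],"turn": [0,0,-10],"gripper": 0},
  {"dp": [-22,-396,0],"turn": [0,0,-10],"gripper": 0},
  {"dp": [-22,-396,0],"turn": [0,0,-10],"gripper": 0},
  {"dp": [-22,-396,0],"turn": [0,0,-10],"gripper": 0},
  {"dp": [-22,-396,0],"turn": [0,0,-10],"gripper": 0},
  {"dp": [-22,-396,0],"turn": [0,0,-10],"gripper": 0},
  {"dp": [-22,-396,0],"turn": [0,0,-10],"gripper": 0},
])

```text
time: 28.65
ee_pos: [0.4718, -0.4218, 0.3656]
tool_rot: [0.708, 0.706, 0.0, 0.003]
contact_force: [1.3, -0.6, 0.2]
finger_gap: -0.001
finger_force: 0.0
```

Emit:
carry_out([
  {"dp": [0,0,-45],"turn": [0,0,0],"gripper": 0},
  {"dp": [0,0,-93],"turn": [0,0,0],"gripper": 0},
  {"dp": [0,0,-93],"turn": [0,0,0],"gripper": 0},
  {"dp": [0,25,-93],"turn": [0,0,0],"gripper": 0},
  {"dp": [0,50,-93],"turn": [0,0,0],"gripper": 0},
  {"dp": [0,70,-93],"turn": [0,0,0],"gripper": 0},
  {"dp": [0,90,-91],"turn": [0,0,0],"gripper": 0},
  {"dp": [0,110,-88],"turn": [0,0,0],"gripper": 0},
])

```text
time: 29.45
ee_pos: [0.4727, -0.3093, 0.2769]
tool_rot: [0.708, 0.706, 0.0, 0.002]
contact_force: [0.8, -1.8, 0.7]
finger_gap: 0.001
finger_force: 0.8
```

Emit:
carry_out([
  {"dp": [0,25,7],"turn": [0,0,0],"gripper": 0},
  {"dp": [0,47,8],"turn": [0,0,0],"gripper": 0},
  {"dp": [0,70,5],"turn": [0,0,0],"gripper": 0},
  {"dp": [0,98,-4],"turn": [0,0,0],"gripper": 0},
  {"dp": [0,128,-17],"turn": [0,0,0],"gripper": 0},
  {"dp": [0,150,-31],"turn": [0,0,0],"gripper": 0},
  {"dp": [0,173,-51],"turn": [0,0,0],"gripper": 0},
  {"dp": [0,194,-73],"turn": [0,0,0],"gripper": 0},
])

```text
time: 30.25
ee_pos: [0.472, -0.1143, 0.2021]
tool_rot: [0.708, 0.706, 0.001, 0.001]
contact_force: [0.3, -0.1, 0.8]
finger_gap: -0.002
finger_force: 0.2
```

Emit:
carry_out([
  {"dp": [0,14,-20],"turn": [0,0,0],"gripper": 0},
  {"dp": [0,24,-40],"turn": [0,0,0],"gripper": 0},
  {"dp": [0,32,-58],"turn": [0,0,0],"gripper": 0},
  {"dp": [0,38,-76],"turn": [0,0,0],"gripper": 0},
  {"dp": [0,42,-94],"turn": [0,0,0],"gripper": 0},
  {"dp": [0,44,-108],"turn": [0,0,0],"gripper": 0},
  {"dp": [0,44,-118],"turn": [0,0,0],"gripper": 0},
  {"dp": [0,44,-120],"turn": [0,0,0],"gripper": 0},
])

```text
time: 31.05
ee_pos: [0.4711, -0.0714, 0.081]
tool_rot: [0.708, 0.706, -0.0, -0.001]
contact_force: [-3.7, 2.5, 7.4]
finger_gap: -0.001
finger_force: 4.0
```

Emit:
carry_out([
  {"dp": [0,0,-1],"turn": [0,0,0],"gripper": 0},
  {"dp": [0,0,-1],"turn": [0,0,0],"gripper": 0},
  {"dp": [0,0,49],"turn": [0,0,0],"gripper": 0},
  {"dp": [0,0,99],"turn": [0,0,0],"gripper": 0},
  {"dp": [0,0,149],"turn": [0,0,0],"gripper": 0},
  {"dp": [-15,30,180],"turn": [0,0,8],"gripper": 0},
  {"dp": [-30,75,190],"turn": [0,0,16],"gripper": 0},
  {"dp": [-45,120,190],"turn": [0,0,24],"gripper": 0},
])

```text
time: 31.85
ee_pos: [0.4278, 0.0487, 0.2746]
tool_rot: [0.545, 0.839, 0.002, 0.003]
contact_force: [0.8, 0.9, 0.2]
finger_gap: -0.0
finger_force: 0.0
```

Emit:
carry_out([
  {"dp": [-76,205,0],"turn": [0,0,66],"gripper": 40},
  {"dp": [-76,205,0],"turn": [0,0,66],"gripper": 40},
  {"dp": [-76,205,0],"turn": [0,0,66],"gripper": 40},
  {"dp": [-76,205,0],"turn": [0,0,66],"gripper": 40},
  {"dp": [-76,205,0],"turn": [0,0,66],"gripper": 40},
  {"dp": [-76,205,0],"turn": [0,0,66],"gripper": 40},
  {"dp": [-76,205,0],"turn": [0,0,66],"gripper": 40},
  {"dp": [-76,205,0],"turn": [0,0,66],"gripper": 40},
])

```text
time: 32.65
ee_pos: [0.351, 0.2533, 0.2721]
tool_rot: [-0.001, 1.0, 0.0, 0.001]
contact_force: [-0.2, 0.1, 0.2]
finger_gap: 0.469
finger_force: 0.0
```

Run:
```python
from h import *
a=env.read_camera("top"); b=env.read_camera("side")
f=lambda im,x0,y0,x1,y1,s:cv2.resize(im[y0:y1,x0:x1],None,fx=s,fy=s,interpolation=cv2.INTER_CUBIC)
A=f(a,280,140,410,250,3); B=f(b,270,160,420,290,5)[:,:]
cv2.imwrite("pics/t6.png",f(a,285,140,435,245,5.3)); cv2.imwrite("pics/s6.png",f(b,275,160,425,270,5.3))
print(env.observe()['ee_pos'])
for n,z in(("key",.109),("holder",.045),("cover_lock",.091),("cover",.081)):
  for c in("top","side"):
    for r in env.regions_of(n,c)[:2]:
        m=r['mask']; print(n,c,round(r['p'],2),np.round(r['box']),np.argwhere(m)[:,::-1].mean(0).round(1),*rect(c,m,z))
```

```text
[0.35103276 0.25301676 0.27208862]
key side 0.56 [337. 176. 353. 196.] [345.2 186. ] [565.  41.] [567.  43.] 85 99 40
holder top 0.63 [301. 168. 317. 196.] [309.1 183.1] [558.  84.] [564.  84.] 19 93 61
holder top 0.47 [429. 202. 471. 226.] [449.5 213.4] [ 446. -447.] [ 446. -447.] 88 170 87
holder side 0.88 [328. 191. 363. 212.] [345.7 200.5] [568.  49.] [571.  52.] 5 113 110
holder side 0.52 [386. 157. 404. 179.] [392.9 167.8] [750. 210.] [750. 211.] 73 134 45
cover_lock top 0.5 [228. 172. 249. 186.] [238.1 178. ] [567. 346.] [568. 345.] 84 69 52
cover_lock top 0.49 [350. 179. 360. 193.] [354.4 186.9] [537. -86.] [536. -86.] 0 38 33
cover_lock side 0.66 [337. 216. 349. 229.] [340. 221.] [537. -95.] [537. -94.] 85 42 40
cover_lock side 0.29 [289. 131. 310. 145.] [299.  137.7] [431. 362.] [431. 367.] 88 98 66
cover top 0.83 [342. 144. 404. 231.] [372.4 188.7] [ 532. -154.] [ 537. -153.] 0 322 239
cover top 0.37 [229. 170. 247. 185.] [238.4 177.9] [569. 347.] [570. 347.] 85 70 53
cover side 0.73 [282. 211. 409. 277.] [342.3 243.2] [ 535. -173.] [ 535. -161.] 0 321 239
```

View pics/t6.png

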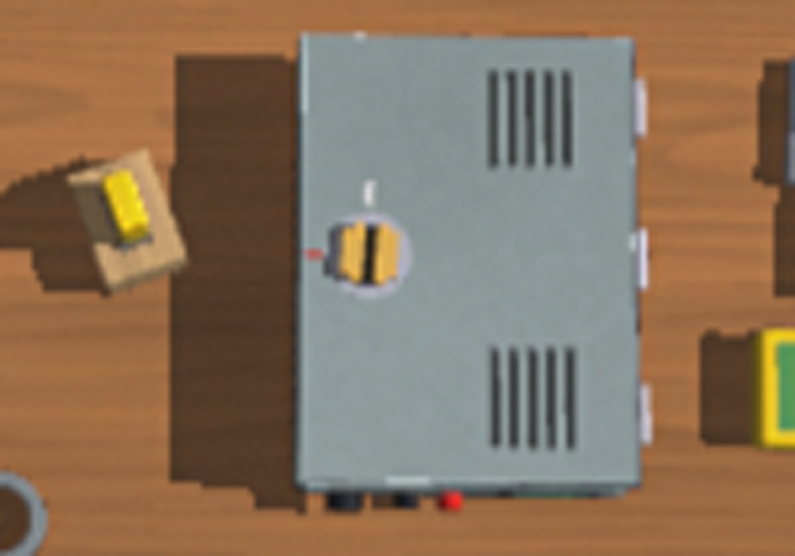

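View pics/s6.png

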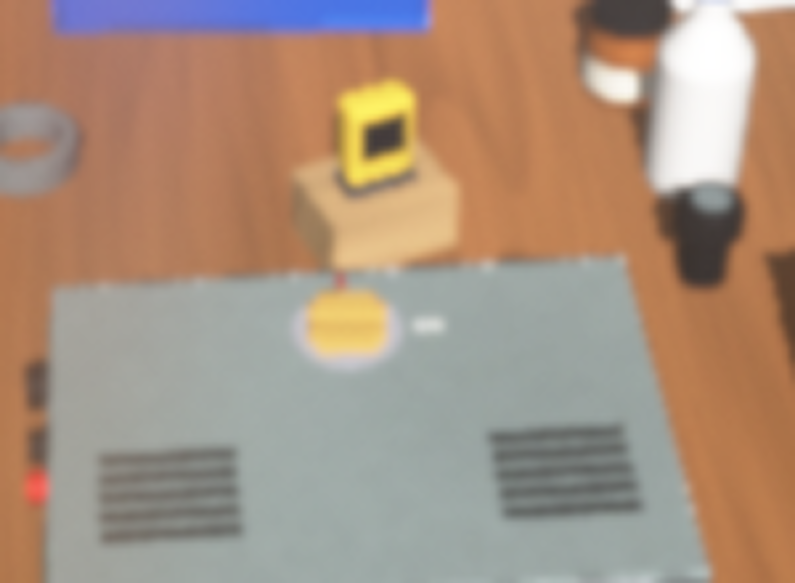

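Top crop: cover shut, slot dark line at (371,252) along x, holder corners (68,178), (148,150), (187,262), (110,291), key on it. Side crop: slot at (348,327), cover edge corners (55,288) and (625,258).

```bash
cat > fit.py <<'E'
from h import *
from scipy.optimize import least_squares
T=lambda p:np.array(p)/5.3+[285,140]-[.4,.4]
S=lambda p:np.array(p)/5.3+[275,160]-[.4,.4]
def fit(local,obs,x0):
    # local: Nx3 mm; obs: list (cam, px)
    def pts(x): 
        c,s=np.cos(x[2]),np.sin(x[2]); L=np.array(local)
        return np.c_[x[0]+c*L[:,0]-s*L[:,1],x[1]+s*L[:,0]+c*L[:,1],L[:,2]]/1000
    f=lambda x:np.concatenate([proj(c,P)-u for P,(c,u) in zip(pts(x),obs)])
    r=least_squares(f,x0,loss="soft_l1",x_scale=[1,1,.01]); return r.x[:2].round(1),np.degrees(r.x[2]).round(1),r.fun.reshape(-1,2).round(1).tolist()
E
python3 - <<'E'
from fit import *
hl=[(42,30,45),(42,-30,45),(-42,-30,45),(-42,30,45)]
tp=[('top',T(p)) for p in((68,178),(148,150),(187,262),(110,291))]
# which corner first: top-left = +x,+y
h0=[563,84,np.radians(21)]
print('holder top',fit(hl,tp,h0))
sp=[('side',S(p)) for p in((457,187),(292,177),(332,233),(458,187))]
# side visible: +x-y corner (457,187), -x-y (332,233)?, -x+y (292,177)
so=[('side',S((457,187))),('side',S((332,233))),('side',S((292,177)))]
print('holder side',fit([hl[1],hl[2],hl[3]],so,h0))
cl=[(160,119,78),(160,-117,78),(-160,-117,78),(-160,119,78)]
cl=[(a,b,81) for a,b,_ in cl]
ct=[('top',T(p)) for p in((302,35),(633,40),(638,486),(298,485))]
p0=[531,-162,0]
print('cover top',fit(cl,ct,p0))
cs=[('side',S((625,258))),('side',S((55,288)))]
print('cover side',fit([cl[0],cl[3]],cs,p0))
print('slot top',plane('top',T((371,253)),.088)*1e3,'side',plane('side',S((348,326)),.088)*1e3)
print('head top',plane('top',T((369,254)),.091)*1e3,'side',plane('side',S((348,325)),.091)*1e3, 'tri',tri(S((348,326)),T((371,253))))
print('key top',plane('top',T((126,204)),.109)*1e3,'side handle top mid',plane('side',S((377,92)),.109)*1e3)
E
```

```text
holder top (array([566. ,  85.2]), np.float64(20.4), [[0.3, 0.4], [-0.0, 0.5], [0.0, -0.4], [-0.3, -0.5]])
holder side (array([569.2,  80.9]), np.float64(22.8), [[0.1, 0.5], [0.5, -0.2], [-0.6, -0.3]])
cover top (array([ 533.5, -156.3]), np.float64(-0.3), [[-0.1, 0.0], [-0.1, -0.1], [0.2, 0.4], [-0.0, -0.3]])
cover side (array([ 537.7, -159.6]), np.float64(-0.5), [[0.2, -0.1], [-0.2, -0.0]])
slot top [535.29812531 -86.98282805  88.        ] side [537.41441207 -92.03497437  88.        ]
head top [534.03149906 -85.40768587  91.        ] side [537.16410881 -94.48543076  91.        ] tri (array([ 0.53704172, -0.0872119 ,  0.08332432]), np.float64(0.0017583587838609666))
key top [564.73467473  83.99161143 109.        ] side handle top mid [571.75167477  87.0462919  109.        ]
```

Emit:
carry_out([
  {"dp": [216,-170,-72],"turn": [0,0,21.5],"gripper": 50},
  {"dp": [216,-170,-72],"turn": [0,0,21.5],"gripper": 50},
  {"dp": [216,-170,-72],"turn": [0,0,21.5],"gripper": 50},
  {"dp": [216,-170,-72],"turn": [0,0,21.5],"gripper": 50},
  {"dp": [216,-170,-72],"turn": [0,0,21.5],"gripper": 50},
  {"dp": [216,-170,-72],"turn": [0,0,21.5],"gripper": 50},
  {"dp": [216,-170,-72],"turn": [0,0,21.5],"gripper": 50},
  {"dp": [216,-170,-72],"turn": [0,0,21.5],"gripper": 50},
])

```text
time: 33.95
ee_pos: [0.5668, 0.0822, 0.1985]
tool_rot: [-0.184, 0.983, 0.0, -0.001]
contact_force: [-0.3, 0.2, 0.5]
finger_gap: 0.585
finger_force: 0.0
```

Emit:
carry_out([
  {"dp": [0,0,-40],"turn": [0,0,0],"gripper": 50},
  {"dp": [0,0,-80],"turn": [0,0,0],"gripper": 50},
  {"dp": [0,0,-115],"turn": [0,0,0],"gripper": 50},
  {"dp": [0,0,-132],"turn": [0,0,0],"gripper": 50},
  {"dp": [0,0,-132],"turn": [0,0,0],"gripper": 50},
  {"dp": [0,0,-132],"turn": [0,0,0],"gripper": 50},
  {"dp": [0,0,-132],"turn": [0,0,0],"gripper": 50},
  {"dp": [0,0,-132],"turn": [0,0,0],"gripper": 35},
])

```text
time: 34.75
ee_pos: [0.5676, 0.0833, 0.0692]
tool_rot: [-0.185, 0.983, -0.0, 0.002]
contact_force: [-0.1, 0.3, -0.3]
finger_gap: 0.43
finger_force: 0.0
```

Emit:
carry_out([
  {"dp": [0,0,0],"turn": [0,0,0],"gripper": 26},
  {"dp": [0,0,0],"turn": [0,0,0],"gripper": 20},
  {"dp": [0,0,0],"turn": [0,0,0],"gripper": 10},
  {"dp": [0,0,0],"turn": [0,0,0],"gripper": 10},
  {"dp": [0,0,0],"turn": [0,0,0],"gripper": 10},
  {"dp": [0,0,0],"turn": [0,0,0],"gripper": 10},
  {"dp": [0,0,0],"turn": [0,0,0],"gripper": 10},
  {"dp": [0,0,0],"turn": [0,0,0],"gripper": 10},
])

```text
time: 35.55
ee_pos: [0.5672, 0.0831, 0.0685]
tool_rot: [-0.185, 0.983, 0.0, 0.001]
contact_force: [-1.5, 1.3, 5.9]
finger_gap: 0.253
finger_force: 59.1
```

Run:
```python
from h import *
s=env.observe(); 
for k in('ee_pos','tool_rot','contact_force','torque','finger_gap','q'): print(k,np.round(s[k],4))
```

```text
ee_pos [0.5672 0.0831 0.0685]
tool_rot [-1.848e-01  9.828e-01  2.000e-04  8.000e-04]
contact_force [-1.4746  1.3016  5.946 ]
torque [0.1853 0.2118 0.0278]
finger_gap 0.253
q [ 1.2510e-01  4.6440e-01  1.7891e+00  6.0000e-04  8.8670e-01 -1.8178e+00]
```

Emit:
carry_out([
  {"dp": [0,0,20],"turn": [0,0,0],"gripper": 10},
  {"dp": [0,0,55],"turn": [0,0,0],"gripper": 10},
  {"dp": [0,0,95],"turn": [0,0,0],"gripper": 10},
  {"dp": [0,0,135],"turn": [0,0,0],"gripper": 10},
  {"dp": [-8,-43,135],"turn": [0,0,-6],"gripper": 10},
  {"dp": [-16,-86,135],"turn": [0,0,-12],"gripper": 10},
  {"dp": [-24,-129,135],"turn": [0,0,-18],"gripper": 10},
  {"dp": [-32,-172,135],"turn": [0,0,-21.7],"gripper": 10},
])

```text
time: 36.35
ee_pos: [0.534, -0.0906, 0.2022]
tool_rot: [0.005, 1.0, -0.0, -0.0]
contact_force: [-0.1, -0.1, -0.4]
finger_gap: 0.252
finger_force: 58.9
```

Emit:
carry_out([
  {"dp": [0,0,-20],"turn": [0,0,0],"gripper": 10},
  {"dp": [0,0,-28],"turn": [0,0,0],"gripper": 10},
  {"dp": [0,0,-28],"turn": [0,0,0],"gripper": 10},
  {"dp": [0,0,-28],"turn": [0,0,0],"gripper": 10},
  {"dp": [0,0,-28],"turn": [0,0,0],"gripper": 10},
  {"dp": [0,0,-28],"turn": [0,0,0],"gripper": 10},
  {"dp": [0,0,-28],"turn": [0,0,0],"gripper": 10},
  {"dp": [0,0,-28],"turn": [0,0,0],"gripper": 10},
])

```text
time: 37.15
ee_pos: [0.5349, -0.0889, 0.1747]
tool_rot: [0.003, 1.0, -0.0, 0.0]
contact_force: [-0.8, -0.5, -0.8]
finger_gap: 0.247
finger_force: 59.1
```

Run:
```python
from h import *
s=env.observe(); 
for k in('ee_pos','tool_rot','contact_force','torque','finger_gap'): print(k,np.round(s[k],4))
b=crop("side","s7",300,150,390,240,6.6)
P=s['ee_pos']
for dz in(-.0635,-.0235,-.0155): 
  print(dz,[(proj("side",P+[dx,0,dz])-[300,150]+.4)*6.6 for dx in(-.014,.014)])
```

```text
ee_pos [ 0.5349 -0.0889  0.1747]
tool_rot [ 3.1e-03  1.0e+00 -0.0e+00  2.0e-04]
contact_force [-0.765  -0.5149 -0.7627]
torque [-0.0008 -0.0121  0.0003]
finger_gap 0.2474
-0.0635 [array([229.52383018, 429.35101181]), array([294.72634701, 425.4694122 ])]
-0.0235 [array([229.17306968, 358.08580048]), array([295.76479483, 354.21085672])]
-0.0155 [array([229.10111461, 343.46644262]), array([295.97781547, 339.59332534])]
```

View pics/s7.png

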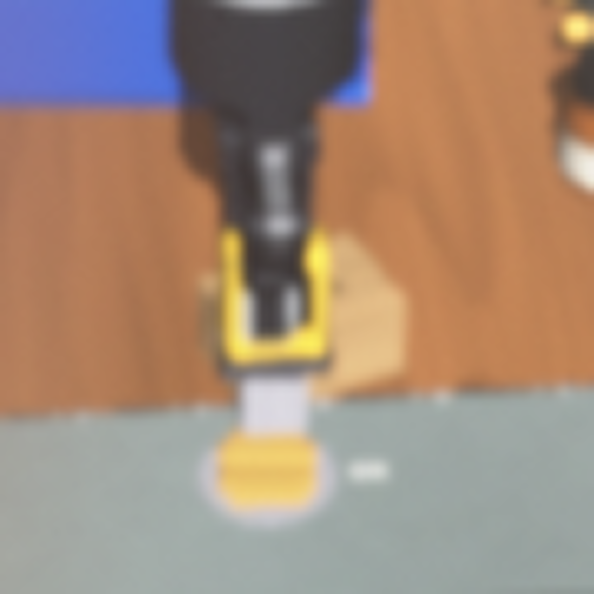

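The blade hangs over the brass head: blade centre at column 275, head centre 268, slot at row 470. The tip should land on the slot row, so I'm lowering it with a -3 mm x shift.

Emit:
carry_out([
  {"dp": [-3,0,0],"turn": [0,0,0],"gripper": 10},
  {"dp": [-3,0,-8],"turn": [0,0,0],"gripper": 10},
  {"dp": [-3,0,-14],"turn": [0,0,0],"gripper": 10},
  {"dp": [-3,0,-18],"turn": [0,0,0],"gripper": 10},
  {"dp": [-3,0,-21],"turn": [0,0,0],"gripper": 10},
  {"dp": [-3,0,-23],"turn": [0,0,0],"gripper": 10},
  {"dp": [-3,0,-23],"turn": [0,0,0],"gripper": 10},
  {"dp": [-3,0,-23],"turn": [0,0,0],"gripper": 10},
])

```text
time: 38.0
ee_pos: [0.5317, -0.0891, 0.154]
tool_rot: [0.003, 1.0, -0.0, 0.0]
contact_force: [-4.7, 1.2, 14.8]
finger_gap: 0.249
finger_force: 61.7
```

Emit:
carry_out([
  {"dp": [0,0,1],"turn": [0,0,0],"gripper": 10},
  {"dp": [0,-0.7,1],"turn": [0,0,0],"gripper": 10},
  {"dp": [0,-1.4,1],"turn": [0,0,0],"gripper": 10},
  {"dp": [0,-2,1],"turn": [0,0,0],"gripper": 10},
  {"dp": [0,-2.5,1],"turn": [0,0,0],"gripper": 10},
  {"dp": [0,-3,1],"turn": [0,0,0],"gripper": 10},
  {"dp": [0,-3,1],"turn": [0,0,0],"gripper": 10},
  {"dp": [0,-3,1],"turn": [0,0,0],"gripper": 10},
])

```text
time: 38.8
ee_pos: [0.5318, -0.0904, 0.1542]
tool_rot: [0.004, 1.0, 0.002, 0.0]
contact_force: [-3.1, 5.3, 10.5]
finger_gap: 0.247
finger_force: 60.9
```

Run:
```python
from h import *
crop("side","s8",325,200,365,235,15)
```

```text
(no output)
```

View pics/s8.png

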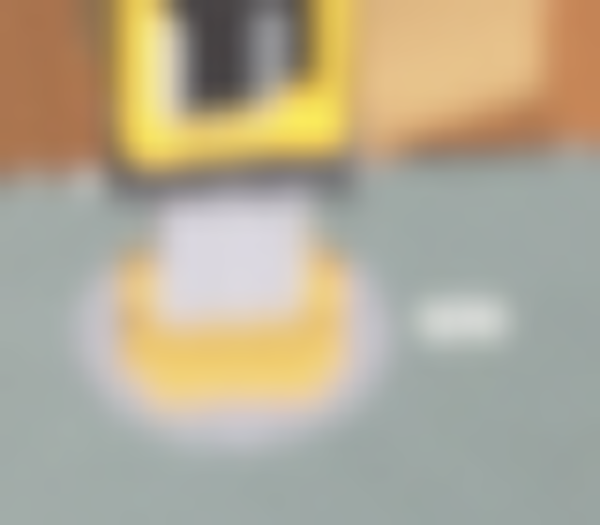

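Blade's front bottom edge is at row 322, with the slot band about rows 302–336: it rests on the head just on the +y side. Lift, then lower again at the shifted y.

Emit:
carry_out([
  {"dp": [0,0.5,4],"turn": [0,0,0],"gripper": 10},
  {"dp": [0,0.5,5],"turn": [0,0,0],"gripper": 10},
  {"dp": [0,0.5,5],"turn": [0,0,0],"gripper": 10},
  {"dp": [0,0.5,2],"turn": [0,0,0],"gripper": 10},
  {"dp": [0,0.5,-0.5],"turn": [0,0,0],"gripper": 10},
  {"dp": [0,0.5,-2],"turn": [0,0,0],"gripper": 10},
  {"dp": [0,0.5,-2],"turn": [0,0,0],"gripper": 10},
  {"dp": [0,0.5,-2],"turn": [0,0,0],"gripper": 10},
])

```text
time: 39.65
ee_pos: [0.5323, -0.0919, 0.1541]
tool_rot: [0.003, 1.0, -0.0, 0.001]
contact_force: [-6.5, 0.7, 21.6]
finger_gap: 0.25
finger_force: 62.6
```

Emit:
carry_out([
  {"dp": [0,0,5],"turn": [0,0,0],"gripper": 10},
  {"dp": [0,5.5,8],"turn": [0,0,0],"gripper": 10},
  {"dp": [0,5.5,8],"turn": [0,0,0],"gripper": 10},
  {"dp": [0,5.5,5],"turn": [0,0,0],"gripper": 10},
  {"dp": [0,5.5,3],"turn": [0,0,0],"gripper": 10},
  {"dp": [0,5.5,1],"turn": [0,0,0],"gripper": 10},
  {"dp": [0,5.5,0],"turn": [0,0,0],"gripper": 10},
  {"dp": [0,5.5,0],"turn": [0,0,0],"gripper": 10},
])

```text
time: 40.45
ee_pos: [0.5316, -0.0862, 0.15]
tool_rot: [0.003, 1.0, 0.0, -0.0]
contact_force: [0.3, -0.7, -1.7]
finger_gap: 0.247
finger_force: 59.3
```

The blade is in the slot now (z 0.150, no force). Seating it a little deeper and starting the turn.

Emit:
carry_out([
  {"dp": [1,1,-1],"turn": [0,0,0],"gripper": 10},
  {"dp": [1,1,-3],"turn": [0,0,0],"gripper": 10},
  {"dp": [1,1,-3],"turn": [0,0,0],"gripper": 10},
  {"dp": [1,1,-3],"turn": [0,0,-6],"gripper": 10},
  {"dp": [1,1,-3],"turn": [0,0,-12],"gripper": 10},
  {"dp": [1,1,-3],"turn": [0,0,-18],"gripper": 10},
  {"dp": [1,1,-3],"turn": [0,0,-24],"gripper": 10},
  {"dp": [1,1,-3],"turn": [0,0,-30],"gripper": 10},
])

```text
time: 41.25
ee_pos: [0.5333, -0.0838, 0.1475]
tool_rot: [0.265, 0.964, 0.002, 0.0]
contact_force: [1.2, 4.4, -1.4]
finger_gap: 0.247
finger_force: 59.2
```

Run:
```python
from h import *
s=env.observe(); 
for k in('ee_pos','tool_rot','contact_force','torque','finger_gap'): print(k,np.round(s[k],4))
```

```text
ee_pos [ 0.5333 -0.0838  0.1475]
tool_rot [2.645e-01 9.644e-01 1.600e-03 3.000e-04]
contact_force [ 1.2327  4.3533 -1.4071]
torque [ 1.0782 -0.3775  0.0664]
finger_gap 0.2469
```

Emit:
carry_out([
  {"dp": [0,0.8,0],"turn": [0,0,-6],"gripper": 10},
  {"dp": [0,0.8,0],"turn": [0,0,-12],"gripper": 10},
  {"dp": [0,0.8,0],"turn": [0,0,-18],"gripper": 10},
  {"dp": [0,0.8,0],"turn": [0,0,-24],"gripper": 10},
  {"dp": [0,0.8,0],"turn": [0,0,-30],"gripper": 10},
  {"dp": [0,0.8,0],"turn": [0,0,-36],"gripper": 10},
  {"dp": [0,0.8,0],"turn": [0,0,-42],"gripper": 10},
  {"dp": [0,0.8,0],"turn": [0,0,-48],"gripper": 10},
])

```text
time: 42.05
ee_pos: [0.5351, -0.0825, 0.1478]
tool_rot: [0.634, 0.773, 0.003, 0.001]
contact_force: [4.4, 6.9, -3.4]
finger_gap: 0.254
finger_force: 59.2
```

Run:
```python
from h import *
s=env.observe(); 
for k in('ee_pos','tool_rot','contact_force','torque','finger_gap'): print(k,np.round(s[k],4))
```

```text
ee_pos [ 0.5351 -0.0825  0.1478]
tool_rot [0.6341 0.7733 0.0032 0.001 ]
contact_force [ 4.4158  6.8612 -3.4326]
torque [ 1.3709 -1.0579  0.1189]
finger_gap 0.2537
```

Emit:
carry_out([
  {"dp": [1.5,1.5,0],"turn": [0,0,0],"gripper": 10},
  {"dp": [1.5,1.5,0],"turn": [0,0,-6],"gripper": 10},
  {"dp": [1.5,1.5,0],"turn": [0,0,-12],"gripper": 10},
  {"dp": [1.5,1.5,0],"turn": [0,0,-18],"gripper": 10},
  {"dp": [1.5,1.5,0],"turn": [0,0,-23],"gripper": 10},
  {"dp": [1.5,1.5,0],"turn": [0,0,-26],"gripper": 10},
  {"dp": [1.5,1.5,0],"turn": [0,0,-26],"gripper": 10},
  {"dp": [1.5,1.5,0],"turn": [0,0,-26],"gripper": 10},
])

```text
time: 42.85
ee_pos: [0.5369, -0.0823, 0.148]
tool_rot: [0.79, 0.613, 0.003, 0.002]
contact_force: [4.3, 3.0, -3.4]
finger_gap: 0.247
finger_force: 59.2
```

Run:
```python
from h import *
s=env.observe(); 
for k in('ee_pos','tool_rot','contact_force','torque','finger_gap'): print(k,np.round(s[k],4))
r=R.from_quat(s['tool_rot']).as_matrix(); print(np.degrees(np.arctan2(r[1,1],r[0,1])))
```

```text
ee_pos [ 0.5369 -0.0823  0.148 ]
tool_rot [0.7897 0.6135 0.0027 0.0017]
contact_force [ 4.3478  2.9918 -3.4025]
torque [ 0.6327 -1.2068  0.2418]
finger_gap 0.247
-14.31678348877679
```

Emit:
carry_out([
  {"dp": [0.5,0,0],"turn": [0,0,-3],"gripper": 10},
  {"dp": [0.5,0,0],"turn": [0,0,-5],"gripper": 10},
  {"dp": [0.5,0,0],"turn": [0,0,-5],"gripper": 10},
  {"dp": [0.5,0,0],"turn": [0,0,-5],"gripper": 10},
  {"dp": [0.5,0,0],"turn": [0,0,-5],"gripper": 10},
  {"dp": [0.5,0,0],"turn": [0,0,-5],"gripper": 10},
  {"dp": [0.5,0,0],"turn": [0,0,-5],"gripper": 10},
  {"dp": [0.5,0,0],"turn": [0,0,-5],"gripper": 10},
])

```text
time: 43.65
ee_pos: [0.5373, -0.0823, 0.148]
tool_rot: [0.815, 0.58, 0.002, 0.002]
contact_force: [4.2, 1.8, -1.8]
finger_gap: 0.245
finger_force: 60.0
```

Run:
```python
from h import *
s=env.observe(); 
for k in('ee_pos','contact_force','torque'): print(k,np.round(s[k],4))
r=R.from_quat(s['tool_rot']).as_matrix(); print(np.degrees(np.arctan2(r[1,1],r[0,1])))
```

```text
ee_pos [ 0.5373 -0.0823  0.148 ]
contact_force [ 4.1672  1.8115 -1.7521]
torque [ 0.694  -1.188   1.0296]
-19.150413161230272
```

Emit:
carry_out([
  {"dp": [0,0,0],"turn": [0,0,4],"gripper": 10},
  {"dp": [0,0,0],"turn": [0,0,8],"gripper": 10},
  {"dp": [0,0,0],"turn": [0,0,12],"gripper": 10},
  {"dp": [0,0,0],"turn": [0,0,16],"gripper": 10},
  {"dp": [0,0,0],"turn": [0,0,17],"gripper": 10},
  {"dp": [0,0,0],"turn": [0,0,17],"gripper": 10},
  {"dp": [0,0,0],"turn": [0,0,17],"gripper": 10},
  {"dp": [0,0,0],"turn": [0,0,17],"gripper": 10},
])

```text
time: 44.45
ee_pos: [0.5347, -0.0829, 0.1474]
tool_rot: [0.722, 0.692, -0.0, 0.0]
contact_force: [0.3, 0.2, -1.8]
finger_gap: 0.245
finger_force: 59.5
```

Run:
```python
from h import *
s=env.observe(); 
for k in('ee_pos','contact_force','torque'): print(k,np.round(s[k],4))
r=R.from_quat(s['tool_rot']).as_matrix(); print(np.degrees(np.arctan2(r[1,1],r[0,1])))
```

```text
ee_pos [ 0.5347 -0.0829  0.1474]
contact_force [ 0.3026  0.2379 -1.8064]
torque [-0.038  -0.0567  0.003 ]
-2.41411729486445
```

Emit:
carry_out([
  {"dp": [0,0,3],"turn": [0,0,0],"gripper": 10},
  {"dp": [0,0,6],"turn": [0,0,0],"gripper": 10},
  {"dp": [0,0,10],"turn": [0,0,0],"gripper": 10},
  {"dp": [0,0,15],"turn": [0,0,0],"gripper": 10},
  {"dp": [0,0,35],"turn": [0,0,0],"gripper": 10},
  {"dp": [0,0,55],"turn": [0,0,0],"gripper": 10},
  {"dp": [0,0,55],"turn": [0,0,8],"gripper": 10},
  {"dp": [0,0,55],"turn": [0,0,16],"gripper": 10},
])

```text
time: 45.25
ee_pos: [0.5351, -0.0829, 0.2038]
tool_rot: [0.616, 0.788, 0.001, 0.001]
contact_force: [-0.2, 0.3, -1.0]
finger_gap: 0.255
finger_force: 59.5
```

Emit:
carry_out([
  {"dp": [4,20,0],"turn": [0,0,8],"gripper": 10},
  {"dp": [8,40,0],"turn": [0,0,16],"gripper": 10},
  {"dp": [12,60,0],"turn": [0,0,24],"gripper": 10},
  {"dp": [16,80,0],"turn": [0,0,32],"gripper": 10},
  {"dp": [20,100,0],"turn": [0,0,40],"gripper": 10},
  {"dp": [24,120,0],"turn": [0,0,48],"gripper": 10},
  {"dp": [28,140,0],"turn": [0,0,56],"gripper": 10},
  {"dp": [32,166,0],"turn": [0,0,64],"gripper": 10},
])

```text
time: 46.05
ee_pos: [0.5669, 0.0836, 0.2029]
tool_rot: [0.105, 0.994, -0.0, 0.0]
contact_force: [-0.1, 0.3, -2.1]
finger_gap: 0.249
finger_force: 59.5
```

Emit:
carry_out([
  {"dp": [0,0,0],"turn": [0,0,8],"gripper": 10},
  {"dp": [0,0,0],"turn": [0,0,16],"gripper": 10},
  {"dp": [0,0,0],"turn": [0,0,24],"gripper": 10},
  {"dp": [0,0,0],"turn": [0,0,32],"gripper": 10},
  {"dp": [0,0,0],"turn": [0,0,33.7],"gripper": 10},
  {"dp": [0,0,0],"turn": [0,0,33.7],"gripper": 10},
  {"dp": [0,0,0],"turn": [0,0,33.7],"gripper": 10},
  {"dp": [0,0,0],"turn": [0,0,33.7],"gripper": 10},
])

```text
time: 46.85
ee_pos: [0.5668, 0.0831, 0.2025]
tool_rot: [-0.184, 0.983, 0.0, -0.0]
contact_force: [-0.4, 0.2, -1.0]
finger_gap: 0.248
finger_force: 59.5
```

Run:
```python
from h import *
s=env.observe(); 
for k in('ee_pos','contact_force','torque'): print(k,np.round(s[k],4))
r=R.from_quat(s['tool_rot']).as_matrix(); print(np.degrees(np.arctan2(r[1,1],r[0,1])))
crop("side","s9",275,160,425,270,5.3)
```

```text
ee_pos [0.5668 0.0831 0.2025]
contact_force [-0.3783  0.2371 -1.0384]
torque [-0.0233  0.041  -0.0003]
111.23924129325955
```

View pics/s9.png

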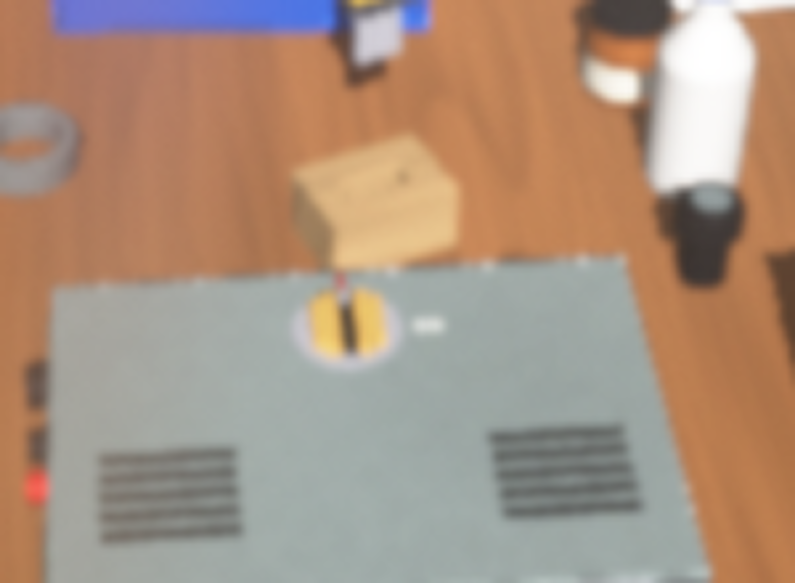

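Slot is now square to the edge (locked), cover shut; the key hangs above its holder (pocket at about (375,180)). Lowering it into the holder.

Emit:
carry_out([
  {"dp": [0,0,-45],"turn": [0,0,0],"gripper": 10},
  {"dp": [0,0,-80],"turn": [0,0,0],"gripper": 10},
  {"dp": [0,0,-90],"turn": [0,0,0],"gripper": 10},
  {"dp": [0,0,-95],"turn": [0,0,0],"gripper": 10},
  {"dp": [0,0,-100],"turn": [0,0,0],"gripper": 10},
  {"dp": [0,0,-105],"turn": [0,0,0],"gripper": 10},
  {"dp": [0,0,-110],"turn": [0,0,0],"gripper": 10},
  {"dp": [0,0,-115],"turn": [0,0,0],"gripper": 10},
])

```text
time: 47.7
ee_pos: [0.5673, 0.0832, 0.0879]
tool_rot: [-0.185, 0.983, -0.0, 0.001]
contact_force: [0.2, -0.3, -1.3]
finger_gap: 0.247
finger_force: 59.6
```

In the pocket without resistance; finishing and releasing.

Emit:
carry_out([
  {"dp": [0,0,-8],"turn": [0,0,0],"gripper": 10},
  {"dp": [0,0,-14],"turn": [0,0,0],"gripper": 10},
  {"dp": [0,0,-18],"turn": [0,0,0],"gripper": 10},
  {"dp": [0,0,-19],"turn": [0,0,0],"gripper": 10},
  {"dp": [0,0,-19],"turn": [0,0,0],"gripper": 10},
  {"dp": [0,0,-19],"turn": [0,0,0],"gripper": 30},
  {"dp": [0,0,-19],"turn": [0,0,0],"gripper": 50},
  {"dp": [0,0,-19],"turn": [0,0,0],"gripper": 50},
])

```text
time: 48.5
ee_pos: [0.567, 0.0832, 0.0685]
tool_rot: [-0.185, 0.983, 0.0, 0.0]
contact_force: [0.2, 0.7, 0.5]
finger_gap: 0.587
finger_force: 0.0
```

Emit:
carry_out([
  {"dp": [0,0,0],"turn": [0,0,0],"gripper": 50},
  {"dp": [0,0,20],"turn": [0,0,0],"gripper": 50},
  {"dp": [0,0,50],"turn": [0,0,0],"gripper": 50},
  {"dp": [0,0,90],"turn": [0,0,0],"gripper": 50},
  {"dp": [0,0,135],"turn": [0,0,0],"gripper": 50},
  {"dp": [-40,25,160],"turn": [0,0,0],"gripper": 50},
  {"dp": [-80,50,180],"turn": [0,0,0],"gripper": 50},
  {"dp": [-120,75,190],"turn": [0,0,0],"gripper": 50},
])

```text
time: 49.3
ee_pos: [0.4487, 0.1574, 0.2596]
tool_rot: [-0.184, 0.983, 0.0, 0.002]
contact_force: [-0.0, 0.3, 0.3]
finger_gap: 0.587
finger_force: 0.0
```

Emit:
carry_out([
  {"dp": [-40,25,0],"turn": [0,0,0],"gripper": 50},
  {"dp": [-80,60,0],"turn": [0,0,0],"gripper": 50},
  {"dp": [-90,90,0],"turn": [0,0,0],"gripper": 50},
  {"dp": [-90,90,0],"turn": [0,0,0],"gripper": 50},
  {"dp": [-90,90,0],"turn": [0,0,0],"gripper": 50},
  {"dp": [-90,90,0],"turn": [0,0,0],"gripper": 50},
  {"dp": [-90,90,0],"turn": [0,0,0],"gripper": 50},
  {"dp": [-90,90,0],"turn": [0,0,0],"gripper": 50},
])

```text
time: 50.1
ee_pos: [0.3596, 0.246, 0.2577]
tool_rot: [-0.184, 0.983, -0.0, -0.0]
contact_force: [0.9, -0.8, 0.6]
finger_gap: 0.584
finger_force: 0.0
```

Run:
```python
from h import *
a=env.read_camera("top"); b=env.read_camera("side")
f=lambda im,x0,y0,x1,y1,s:cv2.resize(im[y0:y1,x0:x1],None,fx=s,fy=s,interpolation=cv2.INTER_CUBIC)
A=f(a,180,110,420,250,3.3); B=f(b,230,100,430,140+50,3.96)
B=f(b,230,110,430,180+50,2.2)
im=np.zeros((A.shape[0]+130,A.shape[1],3),np.uint8); im=np.vstack([cv2.resize(A,(560,327)),np.pad(B,((0,0),(0,560-B.shape[1]),(0,0)))])
cv2.imwrite("pics/fin.png",im)
```

```text
(no output)
```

View pics/fin.png

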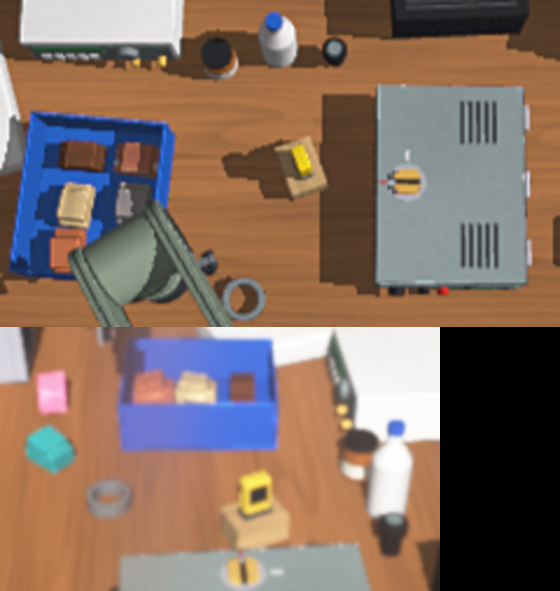

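The lumps are in the tray (the plaster is hidden by the arm), the cover is shut, the lock is turned at (407,181), the key stands in its holder at (302,160), and the other things are in place.

```bash
python3 -c "
from station import env
print(env.job_done())"
```

```text
the job is handed in; nothing more can be done
None
```

I handed the job in at about 50 s: all six lumps are in the tray, the cover is shut and locked, and the key is back in its holder; the hand-in returned no verdict, and in the last picture the arm hid the plaster lump, which I had seen in the tray earlier.

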